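# Square up a computer chassis frame by its diagonals

### The arm

A 6-joint arm with a two-finger parallel gripper is mounted at the origin on the work surface. World frame = base frame: x ahead of the robot, y to its left, z up, the work surface at z = 0. Lengths are in m, angles in rad, forces in N, time in s.
With the tool pointing down it reaches from about 0.35 to 0.775 m from the base axis. Payload 5.5 kg.
Tool frame: the origin (TCP) lies at the very end of the fingers, on their centre line; the grasp point (between the pads) lies 19 mm behind it; z points along the fingers, y is the line along which they close (so a half turn about z gives the same grasp; the last joint's range is limited). The gripper opens to 85 mm and grips with 20 to 120 N. Pads are 22 mm wide; open, the fingers measure 114 mm over their backs; the gripper's body (76 mm by 85 mm) begins 54 mm behind the grasp point. The pads swing forward as they close: fully open they stand 13 mm farther back than shut.
Start: joints at [-1.422, 0.313, 0.046, 1.304, 0, 1.431], TCP at [0.164, -0.551, 0.231] pointing down, gripper open.
Joint ranges: [-2.76, 2.76], [-0.86, 1.69], [-1.03, 1.26], [-2.2, 2.34], [-1.47, 1.5], [-3.14, 3.14]. Speed limits (rad/s): [2.57, 2.57, 3.14, 3.14, 3.14, 3.14].

### API

Orientations are given as a unit quaternion [w, x, y, z].
In Python, from workcell import env, cams, ticket, spotter gives the robot as it stands.
- The arm moves only by the tool jog_arm, never from a script. Its argument "increments" is a list that holds one entry, the list of rows, each a list of 7 numbers: the shift along the tool's x, y, z in units of 0.25 m (1.0 is 0.25 m), then the turn, a rotation vector about the tool's x, y, z in units of 180 degrees (1.0 is 180 degrees), then the closure in counts, from 0 (fully open) to 255 (shut). A call has 1 to 20 rows; each row shifts and turns the commanded pose from where the row before left it, along the tool's axes as they then stand; what a row does not reach is not made up. A row lasts 1/10 s, in which the tool goes at most 50 mm and 8.59 degrees, less where a joint would pass 70% of its speed; a pose out of reach is approached as far as the arm can. A call with a number of a shift or a turn outside -1 to 1 is refused whole. A call with a gripper value outside its range is refused whole. The fingers move at their own pace and stop on an object; "force" is the grip in N (left out, the last holds). Time passes only in rows, so rows that do not move let the fingers close. It gives the time, the measured TCP pose, the force, the opening and the grip force at its end, in the units of the state.
- env.get_state(): the state, without advancing time (a new reading comes with each control period).
- cams.read_camera(name): name is "scene" or "top"; returns a dict with "pixels" (384x512x3 uint8, red, green, blue), "fx", "fy", "cx", "cy" (pixels), "k1" (the pictures are not rectified: a ray, as slopes to the right and down, at radius r is drawn at 1 + k1 r^2 times it, then the intrinsics apply), "xyz" and "attitude" of the camera in the world. Camera axes: x right, y down, z forward; pixel columns grow to the right and rows downward; lengths in m; the calibration is good to about 2 mm. A picture is of the moment at which its call begins. There is no depth.
- ticket.hand_in(): hands the job in; it is judged then, once.
Trained networks look in the newest picture that a camera, given by its name, has taken for a name from the list of things; names that differ only in an ending like _2 or _b are one class to them, and where a whole thing is asked for, a point or a joint stands for the part that bears it (a point fixed in the world has none). Each returns a list of dicts, best first, with "conf" (0 to 1); they miss things now and then, are a little off and sometimes report something else, mostly with a low value. They report only what shows in the picture. A call takes as long as a camera call.
- spotter.find_in(target, camera): "uv" ([column, row] in pixels, amid what is visible of it).
- spotter.cut_out(target, camera): "region" (384x512 bool, what is visible of it) and "uv" ([column, row] in pixels, amid what is visible of it).
- spotter.landmark_of(target, camera): "uv" ([column, row] in pixels: a listed point, or the origin of a listed thing).
The state is a dict: "clock": time; "joint_pos": joint angles; "qvel": joint speeds; "tau": joint torques, N m; "tcp_pos": TCP position; "orientation": TCP orientation; "wrist_force": force on the tool from outside, world axes, zero at the start; "ft_torque": the same for the moment, N m; "finger_gap": finger opening in m; "grip_force": force on a finger pad.
Only numpy, scipy, OpenCV 4.12 (cv2) and the standard library are available. Lean on these libraries where they do the work, as an engineer would, in place of code of your own. Each camera call takes 0.05 s, during which the arm holds its last target. There are 200 camera calls.

### The job

Check the aluminium chassis frame for squareness with the spring-loaded slide rule: set the rule's two feet snugly into opposite inside corners, first (as seen from the robot) across the diagonal from the near left to the far right corner, then across the one from the near right to the far left, never forcing it. Compare the two lengths, and shift the far rail sideways by its stud until both diagonals are equal to within about 2 mm. Leave the rule lying across the second diagonal with its feet still in the corners, let go of everything, and do not disturb the heat sink inside the frame or the screwdriver.

Things in the scene. Friction and masses are not known exactly. Their poses are not given: they have to be found in the camera images.
- frame: fixed near rail of a flat frame lying on the bench: four aluminium rails 20 mm wide, 30 mm high, sharp inside corners, open down to the bench; the opening is 190 mm along the near rail by 170 mm across. Origin: on the bench, middle of the near rail's inner face; x points across the opening to the far rail, y to the frame's left, z up
- far_rail: far rail, parallel to the near rail at 170 mm (origin on the bench, middle of its inner face, same axes). It stands shifted sideways (y) by up to 14 mm either way, side rails swinging with it; it can slide 18 mm. Tight joints hold it: about 13 N moves it, plus or minus up to 4 N from a rule set across; it stays where left. 1 mm of shift alters the diagonals' difference by 1.5 mm
- near_left (a point): the inside corner of the frame that is near left as the robot sees it, at the height of the rails' top (30 mm above the table); where the near and left rails meet
- near_right (a point): the inside corner of the frame that is near right as the robot sees it, at the height of the rails' top (30 mm above the table); where the near and right rails meet
- far_left (a point): the inside corner of the frame that is far left as the robot sees it, at the height of the rails' top (30 mm above the table); where the far and left rails meet; moves with the far rail
- far_right (a point): the inside corner of the frame that is far right as the robot sees it, at the height of the rails' top (30 mm above the table); where the far and right rails meet; moves with the far rail
- stud (a point): centre of a square steel stud, 14 x 14 mm and 32 mm high, standing on the middle of the far rail (from 30 to 62 mm above the bench), faces parallel to the frame's x and y; part of the far rail, which can be held and shifted by it
- rule_grip (a point): centre of the slide rule's black grip block, 60 mm long (x), 24 wide (y), 30 high (z). x runs along the rule to the sliding foot, z up. The rule is a straight bar 300 mm long, 22 mm wide, underside level with the block's (15 mm below this point); it starts lying on its two feet, this point 29 mm above the bench; set on the rails, 45 mm. About 0.2 kg, balanced within 30 mm of this point
- tip_fixed (a point): outermost point of the fixed foot, half-way up it: 118 mm from rule_grip along the rule's -x and 22 mm lower. Both feet are round steel pins 8 mm thick, 14 mm long, pointing down, 12 mm in from the bar's ends: in use the bar's ends rest on top of the rails and the feet hang inside the opening. In a snug corner the tip stops 2 mm short of the corner
- tip_slide (a point): outermost point of the sliding foot, half-way up it, on the steel tongue (14 mm wide) that comes out of the rule's +x end; 158 mm from rule_grip along the rule's +x (22 mm lower) when the tongue is fully out. In a snug corner it stops 2 mm short of the corner
- rule_slide (a joint): how far the tongue is pushed in, m: 0 fully out (276 mm over the feet's outer points, longer than either diagonal), 0.045 fully in, a hard stop; the length over the feet is 0.276 minus this. A spring pushes the tongue out, 1.5 N at 0 and 1 N more per 10 mm
- screwdriver: bystander: screwdriver 200 mm long with a black handle, lying on the bench; origin under its middle
- heatsink: bystander: finned aluminium heat sink 36 x 36 x 14 mm lying on the bench inside the frame's opening near the left rail; origin at its underside

How it is judged:
By the outcome, as a careful person would: the job done as asked, in the order asked, and still so for the second after the job is handed in, with the robot touching nothing.
It also fails if it takes over 72 s, if anything falls off the work surface, if the arm or the gripper's body presses on something with over 40 N, if the wrist force passes 120 N, or if a joint passes its speed limit or range.

## Working session

There is one attempt and no reset: what is moved stays moved. The work goes in short steps, Python scripts to look and compute and a tool call to move; the robot and the scene stay as the last step left them, time stands still between calls to the robot, and variables do not carry over. Pictures are saved under pics/ and viewed, at most 10 in all, crops included, and the job is handed in when it is done.

Besides the shell and the picture viewer there is one more tool, called as name([rows], argument=value, ...), one row to a line, values as JSON. jog_arm: Moves the arm, as the interface text tells. Shifts and turns lie within -1 to 1; 1 stands for 0.25 m of shift or 180 degrees of turn. Its arguments: {"type":"object","properties":{"increments":{"type":"array"},"force":{"type":"number"}},"required":["increments"]}

```bash
ls; mkdir -p pics; cat > h.py <<'E'
import numpy as np, cv2
from scipy.spatial.transform import Rotation as R
from workcell import env, cams, ticket, spotter
def rot(a):
    a=np.array(a,float)
    return a if a.shape==(3,3) else R.from_quat(a[[1,2,3,0]]).as_matrix()
def ray(c,uv):
    d=np.array([(uv[0]-c['cx'])/c['fx'],(uv[1]-c['cy'])/c['fy']]); s=d.copy()
    for _ in range(20): s=d/(1+c['k1']*(s@s))
    return rot(c['attitude'])@np.r_[s,1], np.array(c['xyz'])
def onz(c,uv,z):
    d,o=ray(c,uv); return o+d*(z-o[2])/d[2]
def st():
    s=env.get_state(); print({k:np.round(s[k],4) for k in ('clock','joint_pos','tcp_pos','orientation','wrist_force','finger_gap','grip_force')}); return s
def save(c,n): cv2.imwrite('pics/'+n,cv2.cvtColor(c['pixels'],cv2.COLOR_RGB2BGR))
Z=dict(near_left=.03,near_right=.03,far_left=.03,far_right=.03,stud=.046,rule_grip=.029,tip_fixed=.007,tip_slide=.007,screwdriver=0,heatsink=0,frame=0,far_rail=0)
def look(names,cs=('top','scene'),Z=Z):
    for n in cs:
        c=cams.read_camera(n)
        for t in names:
            r=spotter.landmark_of(t,n)
            for q in r[:2]: print(n,t,np.round(q['uv'],1),round(q['conf'],2),np.round(onz(c,q['uv'],Z[t]),4))
E
python3 - <<'E'
from h import *
st()
for n in('top','scene'):
    c=cams.read_camera(n); save(c,n+'0.png'); print(n,c['xyz'],c['attitude'],c['fx'],c['k1'])
look(Z)
st()
E
```

```text
pics
{'clock': np.float64(0.0), 'joint_pos': array([-1.4216,  0.314 ,  0.045 ,  1.3036,  0.    ,  1.4312]), 'tcp_pos': array([ 0.1637, -0.5507,  0.2304]), 'orientation': array([-9.000e-04,  9.896e-01,  1.439e-01,  0.000e+00]), 'wrist_force': array([-0.4916, -0.225 , -0.3283]), 'finger_gap': np.float64(0.0854), 'grip_force': np.float64(0.0)}
top [ 0.32052755 -0.01604458  1.26357636] [-0.06749824  0.71150729 -0.69679758  0.06061762] 480.59731544607575 0.03136535315745109
scene [0.95599163 0.26841477 0.84127883] [-0.13417485  0.45972804  0.84326373 -0.2440359 ] 417.00235433009743 -0.05257027171291733
top near_left [215.8 202.7] 0.61 [0.5245 0.1123 0.03  ]
top near_right [283.1 214.5] 0.75 [ 0.4971 -0.0632  0.03  ]
top far_left [229.8 142.3] 0.63 [0.6882 0.0812 0.03  ]
top far_right [299.2 152. ] 0.87 [ 0.6651 -0.1037  0.03  ]
top stud [264.  142.6] 0.86 [ 0.6844 -0.01    0.046 ]
top rule_grip [377.9 205.7] 0.57 [ 0.5253 -0.3084  0.029 ]
top tip_fixed [134.5 193.3] 0.71 [0.5493 0.3318 0.007 ]
top tip_fixed [387.9 254.7] 0.68 [ 0.4011 -0.3363  0.007 ]
top tip_slide [364.5 152.3] 0.72 [ 0.
[... 695 characters left out ...]
.5129 -0.3108  0.029 ]
scene tip_fixed [162.4 108.4] 0.87 [ 0.4083 -0.3475  0.007 ]
scene tip_slide [113.2 188.9] 0.84 [ 0.6757 -0.2826  0.007 ]
scene screwdriver [365.8 276. ] 0.67 [0.5471 0.3144 0.    ]
scene heatsink [255.4 232.9] 0.62 [0.5874 0.0624 0.    ]
scene frame [256.6 198.4] 0.8 [0.5089 0.0167 0.    ]
scene far_rail [204.8 245. ] 0.77 [ 0.6733 -0.0157  0.    ]
{'clock': np.float64(1.4), 'joint_pos': array([-1.4216,  0.3133,  0.0461,  1.3036, -0.    ,  1.4312]), 'tcp_pos': array([ 0.1638, -0.5512,  0.2313]), 'orientation': array([ 0.    ,  0.9896,  0.1439, -0.    ]), 'wrist_force': array([-0.0934, -0.2711,  0.3449]), 'finger_gap': np.float64(0.0854), 'grip_force': np.float64(0.0)}
```

```bash
python3 - <<'E'
import cv2
for n,(a,b,c,d) in dict(top0=(110,290,110,420),scene0=(80,300,80,400)).items():
    im=cv2.imread(f'pics/{n}.png')[a:b,c:d]; cv2.imwrite(f'pics/{n}c.png',cv2.resize(im,None,fx=2.5,fy=2.5,interpolation=cv2.INTER_CUBIC))
E
```

```text
(no output)
```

View pics/top0c.png

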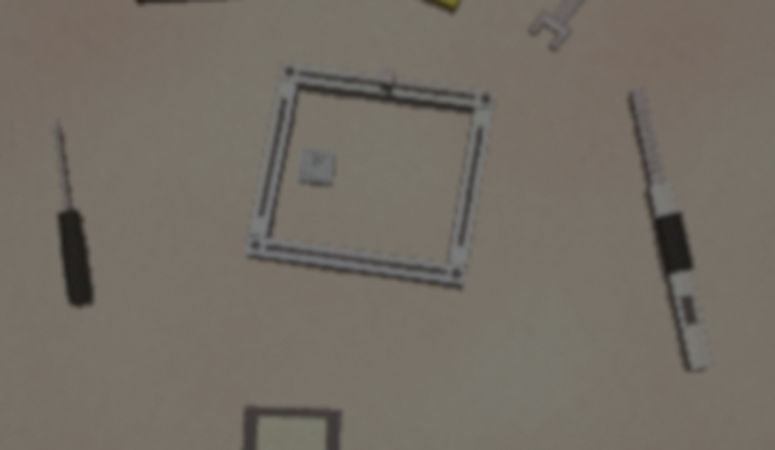

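View pics/scene0c.png

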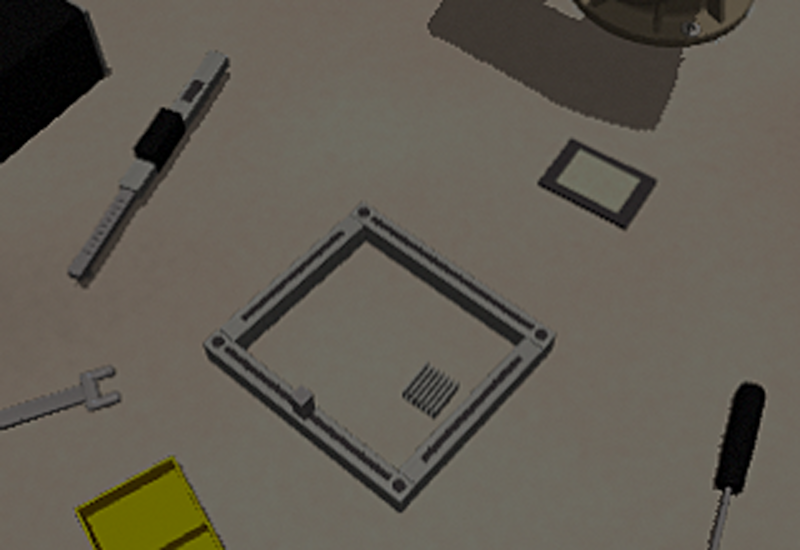

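The images show the frame near the centre, with a yaw of about -7° and the stud on its far rail. The rule is at the right with its tongue pointing away, and the screwdriver is at the left. Next I fit the frame edges with sub-pixel search.

```bash
cat > fit.py <<'E'
from h import *
from scipy.optimize import least_squares
from scipy.ndimage import map_coordinates, gaussian_filter
def proj(c,P):
    q=(np.atleast_2d(P)-c['xyz'])@rot(c['attitude']); s=q[:,:2]/q[:,2:]
    s=s*(1+c['k1']*(s**2).sum(1,keepdims=True)); return s*[c['fx'],c['fy']]+[c['cx'],c['cy']]
def edges(s):
    NL,NR,FL,FR=map(np.array,((0,.095),(0,-.095),(.17,.095+s),(.17,-.095+s)))
    E=[(NL,NR),(FL,FR),(NL,FL),(NR,FR)]
    w=np.array([.02,0]); v=np.array([0,.02])*np.hypot(.17,s)/.17
    return E+[(NL-w,NR-w),(FL+w,FR+w),(NL+v,FL+v),(NR-v,FR-v)]
def W(p,q,z=.03):
    c,s=np.cos(p[2]),np.sin(p[2]); q=np.atleast_2d(q)
    return np.c_[p[0]+c*q[:,0]-s*q[:,1],p[1]+s*q[:,0]+c*q[:,1],np.full(len(q),z)]
def obs(c,g,p,rad,off,mask=None):
    out=[]
    for k,(a,b) in enumerate(edges(p[3])):
        for t in np.linspace(.1,.9,33):
            uv=proj(c,W(p,[a+(b-a)*t,a+(b-a)*(t+.01)]))+off
            d=uv[1]-uv[0]; n=np.array([-d[1],d[0]])/np.hypot(*d)
            r=np.arange(-rad,rad+.01,.25); S=uv[0]+r[:,None]*n
            v=np.abs(np.gradient(map_coordinates(g,[S[:,1],S[:,0]],order=1)))
            i=v.argmax()
            if v[i]<1.0 or i in(0,len(r)-1): continue
            out.append((k,t,*S[i],*n))
    return np.array(out)
def fit(cl,p):
    off={n:np.zeros(2) for n in cl}
    for rad in (5,3,2,2,2):
        O={n:obs(c,gaussian_filter(c['pixels'].astype(float).mean(2),.7),p,rad,off[n]) for n,c in cl.items()}
        def res(x):
            r=[]
            E=edges(x[3])
            for i,(n,c) in enumerate(cl.items()):
                o=O[n]; A=np.array([E[int(k)][0]+(E[int(k)][1]-E[int(k)][0])*t for k,t in o[:,:2]])
                of=x[4+2*i:6+2*i]
                r.append((((proj(c,W(x[:4],A))+of)-o[:,2:4])*o[:,4:]).sum(1)); r.append(of/1.0*3)
            return np.concatenate(r)
        s=least_squares(res,np.r_[p,*[off[n] for n in cl]],loss='soft_l1',f_scale=.3,x_scale=np.r_[.01,.01,.05,.01,[1]*2*len(cl)])
        p=s.x[:4]; off={n:s.x[4+2*i:6+2*i] for i,n in enumerate(cl)}
    print(list(cl),np.round(p,4),'off',{n:o.round(2) for n,o in off.items()},'rms',np.sqrt(np.median(s.fun**2)).round(3),{n:len(o) for n,o in O.items()})
    return p,off
E
python3 - <<'E'
from fit import *
cl={n:cams.read_camera(n) for n in('top','scene')}
p0=[.511,.014,-.115,0]
for s in(-.008,0,.008):
  for k in(['top'],['scene'],['top','scene']): p,o=fit({n:cl[n] for n in k},[*p0[:3],s])
for n,q in dict(NL=(0,.095),NR=(0,-.095),FL=(.17,.095+p[3]),FR=(.17,-.095+p[3]),stud=(.18,p[3])).items(): print(n,W(p,q).round(4))
m=spotter.cut_out('rule_grip','top')
for n in('top','scene'):
    b=cl[n]
    r=spotter.cut_out('rule_grip',n)[0]; print(n,r['conf'],r['region'].sum())
    ys,xs=np.nonzero(r['region']); g=b['pixels'].mean(2); k=g[ys,xs]<35
    print('all',onz(b,[xs.mean(),ys.mean()],.036),'dark',k.sum(),onz(b,[xs[k].mean(),ys[k].mean()],.04))
    P=np.array([onz(b,(x,y),.036)[:2] for x,y in zip(xs,ys)]); w,V=np.linalg.eigh(np.cov(P.T)); print(np.degrees(np.arctan2(V[1,1],V[0,1])))
E
```

```text
['top'] [ 0.5009  0.0121 -0.1216 -0.0068] off {'top': array([-0.  ,  0.01])} rms 0.248 {'top': 216}
['scene'] [ 0.5216  0.0196 -0.1205 -0.0063] off {'scene': array([-0.01,  0.03])} rms 0.03 {'scene': 188}
['top', 'scene'] [ 0.4931  0.0053 -0.127  -0.0044] off {'top': array([-2.22, -2.96]), 'scene': array([1.00e-02, 1.23e+01])} rms 0.255 {'top': 214, 'scene': 230}
['top'] [ 0.501   0.0121 -0.1227 -0.0066] off {'top': array([-0.,  0.])} rms 0.251 {'top': 212}
['scene'] [ 0.4891  0.0024 -0.1311 -0.0025] off {'scene': array([ 0.02, 14.05])} rms 0.249 {'scene': 255}
['top', 'scene'] [ 0.4921  0.0048 -0.1262 -0.0045] off {'top': array([-2.4 , -3.29]), 'scene': array([1.000e-02, 1.269e+01])} rms 0.251 {'top': 213, 'scene': 252}
['top'] [ 0.5024  0.0239 -0.122  -0.0055] off {'top': array([-0.  ,  0.01])} rms 0.241 {'top': 197}
['scene'] [ 0.4891  0.0024 -0.131  -0.0025] off {'scene': array([ 0.02, 14.04])} rms 0.245 {'scene': 255}
['top', 'scene'] [ 0.492   0.0045 -0.1268 -0.0038] off {'top': array([-7.1 , -4.03]), 'scene': array([1.000e-02, 1.273e+01])} rms 0.243 {'top': 191, 'scene': 249}
NL [[0.5041 0.0987 0.03  ]]
NR [[ 0.48   -0.0898  0.03  ]]
FL [[0.6722 0.0734 0.03  ]]
FR [[ 0.6482 -0.1151  0.03  ]]
stud [[ 0.6701 -0.0221  0.03  ]]
top 0.75 908
all [ 0.6803799  -0.01043059  0.036     ] dark 0 [nan nan nan]
83.06221601316642
scene 0.65 319
all [ 0.64770662 -0.27668773  0.036     ] dark 57 [ 0.65269765 -0.26726607  0.04      ]
-166.35123019028453<stdin>:12: RuntimeWarning: Mean of empty slice.
  ret = ret.dtype.type(ret / rcount)
```

```bash
python3 - <<'E'
s=open('fit.py').read()
s=s.replace("v=np.abs(np.gradient(map_coordinates(g,[S[:,1],S[:,0]],order=1)))",
"""v=np.gradient(map_coordinates(g,[S[:,1],S[:,0]],order=1))
            cen=proj(c,W(p,[[.085,p[3]/2]]))[0]; sg=np.sign((cen-uv[0])@n)*(-1 if k<4 else 1)
            v=v*sg""")
s=s.replace("(5,3,2,2,2)","(3,2.5,2,2,2)").replace("of/1.0*3","of*5").replace("[1]*2*len(cl)])","[1]*2*len(cl)],max_nfev=200)")
open('fit.py','w').write(s)
E
python3 - <<'E'
from fit import *
cl={n:cams.read_camera(n) for n in('top','scene')}
for s in(-.009,-.003):
  for k in(['top'],['scene'],['top','scene']): p,o=fit({n:cl[n] for n in k},[.512,.0135,-.12,s])
for n,q in dict(NL=(0,.095),NR=(0,-.095),FL=(.17,.095+p[3]),FR=(.17,-.095+p[3]),stud=(.18,p[3])).items(): print(n,W(p,q).round(4))
for n,a,b,c,d in(('top',130,230,200,320),('scene',150,300,150,310)):
    im=cv2.cvtColor(cl[n]['pixels'],cv2.COLOR_RGB2BGR)[a:b,c:d].copy(); f=6 if n=='top' else 4
    im=cv2.resize(im,None,fx=f,fy=f,interpolation=cv2.INTER_NEAREST); im=cv2.convertScaleAbs(im,alpha=1.5)
    for A,B in edges(p[3]):
        u=(proj(cl[n],W(p,[A,B]))+o[n]-[c,a]+.5)*f; cv2.line(im,*[tuple(map(int,x)) for x in u],(0,0,255),1)
    cv2.imwrite(f'pics/fit_{n}.png',im); 
A,B=[cv2.imread(f'pics/fit_{n}.png') for n in('top','scene')]
print(A.shape,B.shape)
cv2.imwrite('pics/fit2.png',np.vstack([cv2.resize(A,(400,333)),])) 
h=300
cv2.imwrite('pics/fitb.png',np.hstack([cv2.resize(A,(400,333)),cv2.resize(B,(355,333))]))
E
```

```text
['top'] [ 0.5084  0.0175 -0.1235 -0.0056] off {'top': array([-0.  ,  0.01])} rms 0.22 {'top': 105}
['scene'] [ 0.508   0.015  -0.121  -0.0059] off {'scene': array([-0.  ,  0.01])} rms 0.006 {'scene': 142}
['top', 'scene'] [ 0.5082  0.0153 -0.1216 -0.0059] off {'top': array([-0.78, -0.07]), 'scene': array([-0.02, -0.09])} rms 0.028 {'top': 105, 'scene': 141}
['top'] [ 0.5084  0.0178 -0.1233 -0.0063] off {'top': array([-0.,  0.])} rms 0.221 {'top': 105}
['scene'] [ 0.5081  0.015  -0.1201 -0.0061] off {'scene': array([0.  , 0.01])} rms 0.008 {'scene': 145}
['top', 'scene'] [ 0.5083  0.0153 -0.1223 -0.0058] off {'top': array([-0.77, -0.05]), 'scene': array([-0.03, -0.11])} rms 0.019 {'top': 105, 'scene': 142}
NL [[0.5199 0.1096 0.03  ]]
NR [[ 0.4967 -0.079   0.03  ]]
FL [[0.6879 0.0831 0.03  ]]
FR [[ 0.6647 -0.1054  0.03  ]]
stud [[ 0.6862 -0.0124  0.03  ]]
(600, 720, 3) (600, 640, 3)
```

View pics/fitb.png

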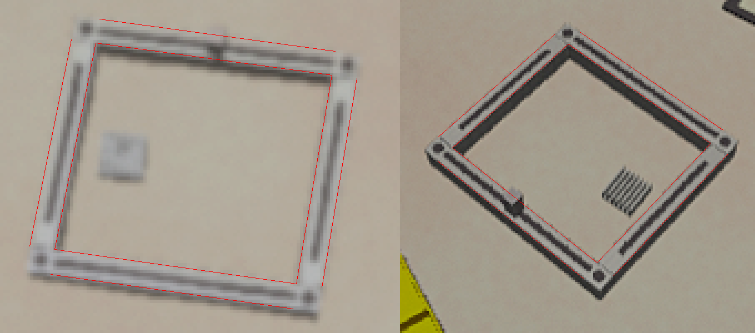

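The scene fit lies tightly on the edges: frame at (0.508, 0.015), yaw -0.121, far rail shift about -6 mm. Next I locate the rule from its dark block.

```bash
python3 - <<'E'
from h import *
for n,u in(('top',(377.9,205.7)),('scene',(146.3,133.7))):
    c=cams.read_camera(n); g=cv2.medianBlur(c['pixels'],3).mean(2); 
    lo=g[int(u[1])-2:int(u[1])+3,int(u[0])-2:int(u[0])+3].mean(); bg=np.median(g)
    m=(g<(lo+.45*(bg-lo))).astype(np.uint8)
    k,L,s,ce=cv2.connectedComponentsWithStats(m,connectivity=4); i=L[int(u[1]),int(u[0])]
    ys,xs=np.nonzero(L==i)
    cn=cv2.minAreaRect(np.c_[xs,ys].astype(np.float32))
    print(n,lo,bg,len(xs),s[i],[onz(c,ce[i],z)[:2].round(4) for z in(.029,.038,.044)])
    P=np.array([onz(c,(x,y),.04)[:2] for x,y in zip(xs,ys)]); w,V=np.linalg.eigh(np.cov(P.T)); print(np.degrees(np.arctan2(V[1,1],V[0,1])),np.sqrt(12*w))
    for t in('tip_fixed','tip_slide','rule_grip'):
        for r in spotter.landmark_of(t,n)[:2]: print(t,r['conf'],onz(c,r['uv'],dict(tip_fixed=.007,tip_slide=.007,rule_grip=.029)[t]).round(4))
st()
E
```

```text
top 30.85333333333333 105.33333333333333 275 [371 195  16  26 275] [array([ 0.5215, -0.3098]), array([ 0.5201, -0.3076]), array([ 0.5191, -0.3062])]
-171.23487050602157 [0.03094722 0.05934655]
tip_fixed 0.55 [ 0.4016 -0.335   0.007 ]
tip_slide 0.78 [ 0.6717 -0.2782  0.007 ]
tip_slide 0.55 [0.4997 0.0084 0.007 ]
rule_grip 0.83 [ 0.521  -0.3145  0.029 ]
scene 5.053333333333333 98.0 513 [111 106  59  87 513] [array([ 0.5391, -0.3027]), array([ 0.5437, -0.2964]), array([ 0.5468, -0.2921])]
-166.44230798670736 [0.03766132 0.21983614]
tip_fixed 0.66 [ 0.4063 -0.3348  0.007 ]
tip_slide 0.68 [ 0.5064 -0.3313  0.007 ]
tip_slide 0.52 [ 0.6753 -0.2829  0.007 ]
rule_grip 0.76 [ 0.5159 -0.3093  0.029 ]
{'clock': np.float64(2.15), 'joint_pos': array([-1.4216,  0.3132,  0.0461,  1.3036,  0.    ,  1.4312]), 'tcp_pos': array([ 0.1638, -0.5512,  0.2313]), 'orientation': array([0.    , 0.9896, 0.1439, 0.    ]), 'wrist_force': array([ 0.7525, -0.3173, -0.0474]), 'finger_gap': np.float64(0.0854), 'grip_force': np.float64(0.0)}
```

jog_arm([
  [[0, 0, 0, 0, 0, 0.0263, 0], [0.1323, -0.0542, 0.0438, 0, 0, 0, 0], [0.1323, -0.0542, 0.0438, 0, 0, 0, 0], [0.1323, -0.0542, 0.0438, 0, 0, 0, 0], [0.1323, -0.0542, 0.0438, 0, 0, 0, 0], [0.1323, -0.0542, 0.0438, 0, 0, 0, 0], [0.1323, -0.0542, 0.0438, 0, 0, 0, 0], [0.1323, -0.0542, 0.0438, 0, 0, 0, 0], [0.1323, -0.0542, 0.0438, 0, 0, 0, 0], [0.1323, -0.0542, 0.0438, 0, 0, 0, 0], [0.1323, -0.0542, 0.0438, 0, 0, 0, 0], [0.1323, -0.0542, 0.0438, 0, 0, 0, 0], [0.1323, -0.0542, 0.0438, 0, 0, 0, 0], [0, 0, 0, 0, 0, 0, 0]],
])

```text
clock: 3.55
tcp_pos: [0.5212, -0.3077, 0.0981]
orientation: [-0.001, 0.994, 0.105, -0.0]
wrist_force: [0.0, -0.1, 0.0]
finger_gap: 0.0856
grip_force: 0.0
```

jog_arm([
  [[0, 0, 0.112, 0, 0, 0, 0], [0, 0.008, 0.112, 0, 0, 0, 0], [0, 0, 0.112, 0, 0, 0, 0], [0, 0, 0, 0, 0, 0, 0], [0, 0, 0, 0, 0, 0, 255], [0, 0, 0, 0, 0, 0, 255], [0, 0, 0, 0, 0, 0, 255], [0, 0, 0, 0, 0, 0, 255], [0, 0, 0, 0, 0, 0, 255], [0, 0, 0, 0, 0, 0, 255], [0, 0, 0, 0, 0, 0, 255], [0, 0, 0, 0, 0, 0, 255]],
], force=60)

```text
clock: 4.75
tcp_pos: [0.5201, -0.3134, 0.0174]
orientation: [0.001, 0.995, 0.103, 0.001]
wrist_force: [-1.2, 0.3, 5.8]
finger_gap: 0.023
grip_force: 59.5
```

jog_arm([
  [[0, 0, -0.1, 0, 0, 0, 255], [0, 0, -0.1, 0, 0, 0, 255], [0, 0, -0.1, 0, 0, 0, 255], [0, 0, -0.1, 0, 0, 0, 255], [0, 0, 0, 0, 0, 0, 255]],
])

```text
clock: 5.25
tcp_pos: [0.5212, -0.3142, 0.1196]
orientation: [0.002, 0.995, 0.103, 0.002]
wrist_force: [-0.2, -1.2, -1.6]
finger_gap: 0.0232
grip_force: 59.2
```

```bash
python3 - <<'E'
from h import *
s=st(); t=s['tcp_pos'][2]; zg=t+.019
for n in('scene','top'):
    c=cams.read_camera(n); save(c,n+'1.png')
    for k,z in dict(tip_fixed=zg-.022,tip_slide=zg-.022,rule_grip=zg).items():
        for r in spotter.landmark_of(k,n)[:2]:
            P=onz(c,r['uv'],z); a=np.radians(11.8); d=P[:2]-s['tcp_pos'][:2]; print(n,k,r['uv'],r['conf'],P.round(4),'along',(d@[np.cos(a),np.sin(a)]).round(4),'lat',(d@[-np.sin(a),np.cos(a)]).round(4))
im=cv2.imread('pics/scene1.png')[20:230,50:300]; cv2.imwrite('pics/scene1c.png',cv2.resize(im,None,fx=2.6,fy=2.6))
E
```

```text
{'clock': np.float64(5.25), 'joint_pos': array([-6.742e-01,  4.247e-01, -6.970e-02,  1.070e+00, -1.000e-04,
        2.261e+00]), 'tcp_pos': array([ 0.5212, -0.3142,  0.1196]), 'orientation': array([0.0023, 0.9947, 0.103 , 0.0023]), 'wrist_force': array([-0.2253, -1.1928, -1.5815]), 'finger_gap': np.float64(0.0232), 'grip_force': np.float64(59.2167)}
scene tip_fixed [157.1, 80.7] 0.86 [ 0.414  -0.3371  0.1166] along -0.1096 lat -0.0006
scene tip_slide [101.3, 165.6] 0.74 [ 0.682  -0.2727  0.1166] along 0.1658 lat 0.0077
scene rule_grip [136.6, 107.1] 0.56 [ 0.5235 -0.3032  0.1386] along 0.0045 lat 0.0102
top tip_slide [375.1, 142.8] 0.72 [ 0.6678 -0.2842  0.1166] along 0.1496 lat -0.0007
top rule_grip [390.0, 199.6] 0.66 [ 0.5224 -0.3112  0.1386] along 0.0017 lat 0.0027
top rule_grip [299.2, 154.8] 0.63 [ 0.6278 -0.0961  0.1386] along 0.1489 lat 0.1917
```

View pics/scene1c.png

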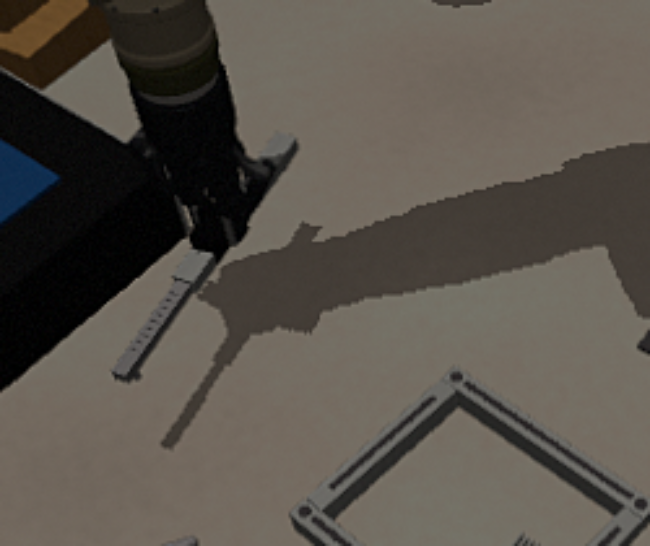

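jog_arm([
  [[0.0743, -0.13, 0, 0, 0, 0, 255], [0.0743, -0.13, 0, 0, 0, 0, 255], [0.0743, -0.13, 0, 0, 0, 0, 255], [0.0743, -0.13, 0, 0, 0, 0, 255], [0.0743, -0.13, 0, 0, 0, 0, 255], [0.0743, -0.13, 0, 0, 0, 0, 255], [0.0743, -0.13, 0, 0, 0, 0, 255], [0.0743, -0.13, 0, 0, 0, 0, 255], [0, 0, 0, 0, 0, -0.0416, 255], [0, 0, 0, 0, 0, -0.0416, 255], [0, 0, 0, 0, 0, -0.0416, 255], [0, 0, 0, 0, 0, -0.0416, 255], [0, 0, 0, 0, 0, -0.0416, 255], [0, 0, 0, 0, 0, -0.0416, 255], [0, 0, 0, 0, 0, -0.0416, 255], [0, 0, 0, 0, 0, -0.0416, 255], [0, 0, 0, 0, 0, -0.0416, 255], [0, 0, 0, 0, 0, -0.0416, 255]],
])

```text
clock: 7.45
tcp_pos: [0.6113, -0.0278, 0.1151]
orientation: [-0.0, 0.725, 0.688, -0.0]
wrist_force: [0.6, 0.2, -2.1]
finger_gap: 0.0233
grip_force: 59.4
```

jog_arm([
  [[0, 0, 0, 0, 0, -0.0416, 255], [0, 0, 0, 0, 0, -0.0416, 255], [0, 0, 0, 0, 0, -0.0416, 255], [0, 0, 0, 0, 0, -0.0416, 255], [0, 0, 0, 0, 0, -0.0416, 255], [0, 0, 0, 0, -0.0278, 0, 255], [0, 0, 0, 0, 0, 0, 255], [0, 0, 0, 0, 0, 0, 255]],
])

```text
clock: 8.25
tcp_pos: [0.611, -0.0273, 0.1156]
orientation: [0.038, 0.468, 0.883, -0.02]
wrist_force: [0.7, -0.4, -1.1]
finger_gap: 0.0227
grip_force: 59.4
```

```bash
cat > rel.py <<'E'
from h import *
def rel():
    s=st(); M=rot(s['orientation']); t=s['tcp_pos']
    print('toolx',M[:,0].round(4),'yaw',np.degrees(np.arctan2(M[1,0],M[0,0])).round(2),'tilt',np.degrees(np.arcsin(M[2,0])).round(2),'roll',np.degrees(np.arcsin(M[2,1])).round(2))
    for k,v in dict(slide=(.160,0,.0104),fixed=(-.116,0,.0104),block=(.002,0,-.0116)).items(): print(k,(t+M@np.array(v)).round(4))
    return s,M
E
python3 - <<'E'
from rel import *
s,M=rel()
for n in('scene','top'):
    c=cams.read_camera(n); save(c,n+'2.png')
    for k,v in dict(tip_slide=(.160,0,.0104),tip_fixed=(-.116,0,.0104),rule_grip=(.002,0,-.0116)).items():
        P=s['tcp_pos']+M@np.array(v)
        for r in spotter.landmark_of(k,n)[:1]: print(n,k,np.round(r['uv'],1),r['conf'],'tool-axes dev',(M.T@(onz(c,r['uv'],P[2])-P)).round(4))
E
```

```text
{'clock': np.float64(8.25), 'joint_pos': array([-0.1445,  0.3976, -0.1251,  0.9908, -0.0633,  0.828 ]), 'tcp_pos': array([ 0.611 , -0.0273,  0.1156]), 'orientation': array([ 0.0376,  0.4677,  0.8828, -0.0202]), 'wrist_force': array([ 0.6844, -0.448 , -1.0899]), 'finger_gap': np.float64(0.0227), 'grip_force': np.float64(59.4408)}
toolx [-0.5597  0.8243 -0.0853] yaw 124.17 tilt -4.89 roll -0.03
slide [0.522  0.1039 0.0916]
fixed [ 0.6764 -0.1236  0.1152]
block [ 0.6094 -0.0248  0.127 ]
scene tip_slide [290.8 198.4] 0.73 tool-axes dev [ 0.0026 -0.0024 -0.0002]
scene tip_fixed [155.9 194.2] 0.95 tool-axes dev [-0.0021 -0.0046  0.0002]
scene rule_grip [216.8 189.9] 0.69 tool-axes dev [ 0.0043 -0.0046 -0.0004]
top tip_slide [283.1 210.7] 0.17 tool-axes dev [-0.1221 -0.1126  0.0105]
top tip_fixed [310.4 136.6] 0.75 tool-axes dev [-0.004   0.0032  0.0003]
top rule_grip [300.2 154.8] 0.27 tool-axes dev [-0.0735 -0.0239  0.0063]
```

jog_arm([
  [[0.014, 0, 0.08, 0, 0, 0, 255], [0, 0, 0.08, 0, 0, 0, 255], [0, 0, 0.06, 0, 0, 0, 255], [0, 0, 0.036, 0, 0, 0, 255], [0, 0, 0, 0, 0, 0, 255], [0, 0, 0, 0, 0, 0, 255]],
])

```text
clock: 9.25
tcp_pos: [0.6131, -0.0297, 0.0522]
orientation: [0.039, 0.468, 0.883, -0.02]
wrist_force: [-0.1, 0.3, -1.3]
finger_gap: 0.0232
grip_force: 59.5
```

```bash
python3 - <<'E'
from rel import *
rel()
c=cams.read_camera('scene'); save(c,'scene3.png')
im=cv2.imread('pics/scene3.png')[130:300,130:330]; cv2.imwrite('pics/scene3c.png',cv2.convertScaleAbs(cv2.resize(im,None,fx=3.4,fy=3.4,interpolation=cv2.INTER_CUBIC),alpha=1.5))
E
```

```text
{'clock': np.float64(9.25), 'joint_pos': array([-0.1475,  0.4539, -0.2076,  0.8497, -0.0644,  0.8258]), 'tcp_pos': array([ 0.6131, -0.0297,  0.0522]), 'orientation': array([ 0.0388,  0.468 ,  0.8826, -0.0204]), 'wrist_force': array([-0.0543,  0.3054, -1.2685]), 'finger_gap': np.float64(0.0232), 'grip_force': np.float64(59.4557)}
toolx [-0.5589  0.8246 -0.0876] yaw 124.13 tilt -5.02 roll 0.01
slide [0.5242 0.1015 0.0279]
fixed [ 0.6784 -0.1261  0.052 ]
block [ 0.6114 -0.0272  0.0636]
```

View pics/scene3c.png

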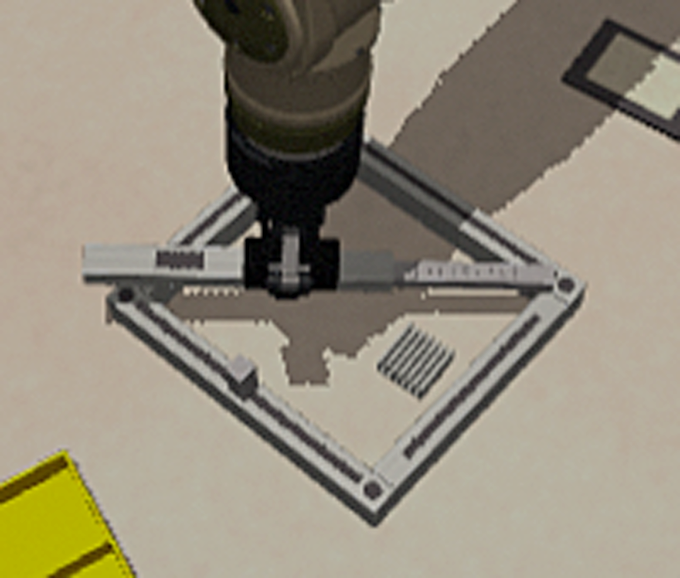

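jog_arm([
  [[0.0247, 0, -0.0022, 0, 0, 0, 255], [0.0247, 0, -0.0022, 0, 0, 0, 255], [0.0247, 0, -0.0022, 0, 0, 0, 255], [0.0247, 0, -0.0022, 0, 0, 0, 255], [0.0247, 0, -0.0022, 0, 0, 0, 255], [0, 0, 0, 0, 0, 0, 255], [0, 0, 0, 0, 0, 0, 255]],
])

```text
clock: 10.0
tcp_pos: [0.5962, -0.0038, 0.0524]
orientation: [0.039, 0.468, 0.883, -0.02]
wrist_force: [4.7, -1.8, -2.0]
finger_gap: 0.0231
grip_force: 59.5
```

```bash
python3 - <<'E'
from rel import *
s,M=rel()
print('axial F',s['wrist_force']@M[:,0])
E
```

```text
{'clock': np.float64(10.0), 'joint_pos': array([-0.1072,  0.4252, -0.2537,  0.8334, -0.0666,  0.8658]), 'tcp_pos': array([ 0.5962, -0.0038,  0.0524]), 'orientation': array([ 0.0395,  0.4679,  0.8826, -0.0201]), 'wrist_force': array([ 4.6501, -1.8042, -1.9688]), 'finger_gap': np.float64(0.0231), 'grip_force': np.float64(59.5057)}
toolx [-0.5589  0.8245 -0.0885] yaw 124.14 tilt -5.08 roll 0.08
slide [0.5073 0.1274 0.0279]
fixed [ 0.6616 -0.1002  0.0523]
block [ 0.5945 -0.0013  0.0638]
axial F -3.912414006528965
```

jog_arm([
  [[0, 0, 0.0216, 0, 0.0094, 0, 255], [0, 0, 0.0216, 0, 0.0094, 0, 255], [0, 0, 0.0216, 0, 0.0094, 0, 255], [0, 0, 0, 0, 0, 0, 255], [0, 0, 0, 0, 0, 0, 255]],
])

```text
clock: 10.5
tcp_pos: [0.5969, -0.0054, 0.0351]
orientation: [-0.001, 0.469, 0.883, 0.001]
wrist_force: [5.7, -1.9, -1.9]
finger_gap: 0.0231
grip_force: 59.7
```

```bash
python3 - <<'E'
from rel import *
s,M=rel()
print('tool F',M.T@s['wrist_force'],s['ft_torque'])
E
```

```text
{'clock': np.float64(10.5), 'joint_pos': array([-0.1447,  0.4814, -0.2062,  0.8841,  0.0023,  0.832 ]), 'tcp_pos': array([ 0.5969, -0.0054,  0.0351]), 'orientation': array([-8.000e-04,  4.692e-01,  8.831e-01,  9.000e-04]), 'wrist_force': array([ 5.6789, -1.8555, -1.9067]), 'finger_gap': np.float64(0.0231), 'grip_force': np.float64(59.7082)}
toolx [-0.5598  0.8286  0.0023] yaw 124.04 tilt 0.13 roll 0.05
slide [0.5073 0.1272 0.0251]
fixed [ 0.6618 -0.1015  0.0245]
block [ 0.5958 -0.0038  0.0467]
tool F [-4.72090306  3.66542383  1.89912869] [-0.25533045 -1.25014401 -0.57538067]
```

jog_arm([
  [[-0.008, 0, 0.004, 0, 0, 0, 255], [-0.006, 0.003, 0.003, 0, 0, 0, 255], [-0.004, 0, 0, 0, 0, 0, 255], [0, 0, 0, 0, 0, 0, 255], [0, 0, 0, 0, 0, 0, 255]],
])

```text
clock: 11.0
tcp_pos: [0.5993, -0.0079, 0.0337]
orientation: [-0.001, 0.468, 0.883, 0.001]
wrist_force: [5.7, 0.4, -2.0]
finger_gap: 0.0234
grip_force: 59.5
```

```bash
python3 - <<'E'
from rel import *
s,M=rel()
print('tool F',M.T@s['wrist_force'],s['ft_torque'])
E
```

```text
{'clock': np.float64(11.0), 'joint_pos': array([-0.148 ,  0.487 , -0.2009,  0.8839,  0.0018,  0.8272]), 'tcp_pos': array([ 0.5993, -0.0079,  0.0337]), 'orientation': array([-8.000e-04,  4.685e-01,  8.835e-01,  7.000e-04]), 'wrist_force': array([ 5.6505,  0.3918, -1.9907]), 'finger_gap': np.float64(0.0234), 'grip_force': np.float64(59.5387)}
toolx [-0.5611  0.8278  0.002 ] yaw 124.13 tilt 0.11 roll 0.03
slide [0.5095 0.1246 0.0236]
fixed [ 0.6643 -0.1039  0.023 ]
block [ 0.5982 -0.0063  0.0453]
tool F [-2.84982136  4.89632     1.98721988] [-0.01288548 -1.11579394 -0.37083029]
```

jog_arm([
  [[0, 0.003, 0, 0, 0, 0, 255], [0, 0.003, 0, 0, 0, 0, 255], [0, 0, 0, 0, 0, 0, 175], [0, 0, 0, 0, 0, 0, 165], [0, 0, 0, 0, 0, 0, 155], [0, 0, 0, 0, 0, 0, 145], [0, 0, 0, 0, 0, 0, 145], [0, 0, 0, 0, 0, 0, 145], [0, 0, -0.1, 0, 0, 0, 145], [0, 0, -0.15, 0, 0, 0, 145], [0, 0, -0.15, 0, 0, 0, 145], [0, 0, 0, 0, 0, 0, 145]],
])

```text
clock: 12.2
tcp_pos: [0.604, -0.0077, 0.1399]
orientation: [0.004, 0.468, 0.884, 0.002]
wrist_force: [0.6, -0.4, -0.2]
finger_gap: 0.0372
grip_force: 0.0
```

```bash
python3 - <<'E'
from rel import *
from fit import *
rel()
p=[.5083,.0152,-.1215,-.0059]
cl={n:cams.read_camera(n) for n in('scene','top')}
for n in cl:
    save(cl[n],n+'4.png')
    Z4=dict(tip_slide=.023,tip_fixed=.023,rule_grip=.045)
    for k,z in Z4.items():
        for r in spotter.landmark_of(k,n)[:1]: print(n,k,np.round(r['uv'],1),r['conf'],onz(cl[n],r['uv'],z).round(4))
fit({'scene':cl['scene']},p)
im=cv2.imread('pics/scene4.png')[130:300,130:330]; cv2.imwrite('pics/scene4c.png',cv2.convertScaleAbs(cv2.resize(im,None,fx=3.5,fy=3.5,interpolation=cv2.INTER_CUBIC),alpha=1.5))
E
```

```text
{'clock': np.float64(12.2), 'joint_pos': array([-1.4610e-01,  4.0090e-01, -5.4000e-02,  1.1068e+00,  9.0000e-04,
        8.2880e-01]), 'tcp_pos': array([ 0.604 , -0.0077,  0.1399]), 'orientation': array([0.0041, 0.4684, 0.8835, 0.0019]), 'wrist_force': array([ 0.5751, -0.4375, -0.1828]), 'finger_gap': np.float64(0.0372), 'grip_force': np.float64(0.0)}
toolx [-0.5612  0.8277 -0.0055] yaw 124.14 tilt -0.31 roll 0.42
slide [0.5143 0.1247 0.1286]
fixed [ 0.6691 -0.1038  0.1301]
block [ 0.6027 -0.0061  0.1515]
scene tip_slide [291.  217.3] 0.67 [0.5214 0.1144 0.023 ]
scene tip_fixed [172.2 216.2] 0.57 [ 0.6633 -0.1105  0.023 ]
scene rule_grip [229.5 210.9] 0.97 [ 0.5924 -0.0028  0.045 ]
top tip_fixed [299.7 153.6] 0.63 [ 0.6627 -0.1056  0.023 ]
['scene'] [ 0.508   0.0151 -0.12   -0.0061] off {'scene': array([ 0.  , -0.01])} rms 0.014 {'scene': 146}
```

View pics/scene4c.png

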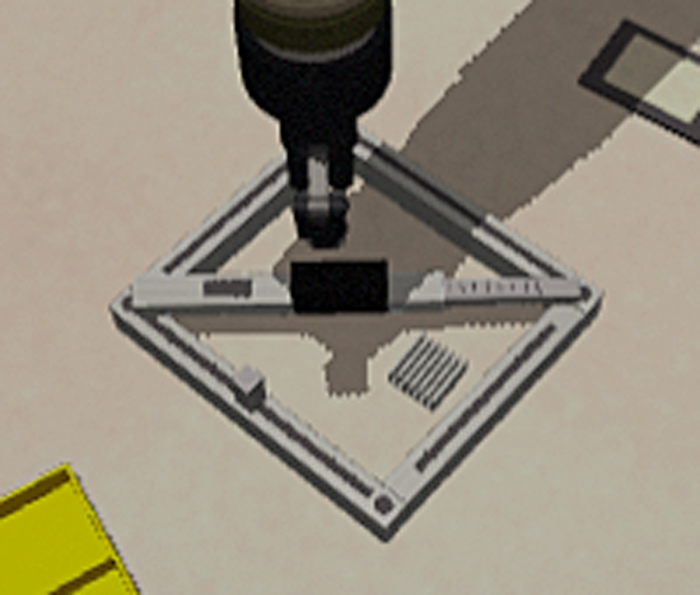

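```bash
cat > snug.py <<'E'
from fit import *
from scipy.optimize import minimize
def blockfit(c,x0,ang,off=0):
    """fit the dark 60x24x30 block (centre x,y, yaw) on rails to the dark blob"""
    g=c['pixels'].astype(float).mean(2)
    u=proj(c,[[x0[0],x0[1],.045]])[0]; k=g[int(u[1])-2:int(u[1])+3,int(u[0])-2:int(u[0])+3].mean()
    m=(g<k+22).astype(np.uint8); n,L,_,_=cv2.connectedComponentsWithStats(m,connectivity=4); B=(L==L[int(u[1]),int(u[0])])
    ys,xs=np.nonzero(B)
    sq=np.array([[a,b,z] for a in(-.03,.03) for b in(-.012,.012) for z in(-.015,.015)])
    def hull(q):
        R2=np.array([[np.cos(q[2]),-np.sin(q[2]),0],[np.sin(q[2]),np.cos(q[2]),0],[0,0,1]])
        h=cv2.convexHull((proj(c,sq@R2.T+[q[0],q[1],.045])*16+8).astype(np.float32)); return h
    y0,x00=ys.min()-6,xs.min()-6; H=ys.max()+7-y0; Wd=xs.max()+7-x00
    T=cv2.resize(B[y0:y0+H,x00:x00+Wd].astype(np.uint8),None,fx=16,fy=16,interpolation=cv2.INTER_NEAREST)
    def cost(q):
        I=np.zeros_like(T); h=hull(q)-[x00*16,y0*16]; cv2.fillConvexPoly(I,np.round(h).astype(int),1); return (I!=T).sum()/256
    best=min((minimize(cost,[x0[0]+dx,x0[1]+dy,ang],method='Nelder-Mead',options=dict(initial_simplex=[[x0[0]+dx,x0[1]+dy,ang],[x0[0]+dx+.004,x0[1]+dy,ang],[x0[0]+dx,x0[1]+dy+.004,ang],[x0[0]+dx,x0[1]+dy,ang+.05]])) for dx in(-.002,.002) for dy in(-.002,.002)),key=lambda r:r.fun)
    print('block',best.x.round(4),np.degrees(best.x[2]).round(2),'mismatch px',best.fun.round(1),'of',B.sum()); return best.x
def profile(c,q,z=.042,lo=.02,hi=.175,show=True):
    d=np.array([np.cos(q[2]),np.sin(q[2])]); t=np.arange(lo,hi,.001)
    g=c['pixels'].astype(float).mean(2); v=0
    for l in(-.003,0,.003):
        P=np.c_[q[0]+d[0]*t-d[1]*l,q[1]+d[1]*t+d[0]*l,np.full(len(t),z)]; uv=proj(c,P); v=v+map_coordinates(g,[uv[:,1],uv[:,0]],order=1)/3
    if show: print(' '.join(f'{int(a*1000)}:{int(b)}' for a,b in zip(t[::2],v[::2])))
    return t,v
E
python3 - <<'E'
from snug import *
c=cams.read_camera('scene'); q=blockfit(c,(.5977,-.0059),np.radians(124.1))
u=np.array([-.5586,.8295]); FR=np.array([.6647,-.1054]); print('along from FR',(q[:2]-FR)@u,'lat',(q[:2]-FR)@[u[1],-u[0]])
profile(c,q)
c=cams.read_camera('top'); save(c,'top4.png')
E
```

```text
block [ 0.5971 -0.0072  2.1838] 125.12 mismatch px 55.4 of 401
along from FR 0.11920268970824283 lat -0.0012621624284360246
20:5 22:5 24:4 26:2 28:5 30:28 32:68 34:63 36:61 38:61 40:60 42:60 44:65 46:74 48:78 50:83 52:97 54:113 56:110 58:109 60:109 62:110 64:108 66:100 68:91 70:94 72:101 74:98 76:89 78:90 80:103 82:101 84:72 86:94 88:103 90:102 92:89 94:85 96:104 98:101 100:92 102:94 104:99 106:96 108:82 110:89 112:96 114:95 116:86 118:75 120:93 122:92 124:74 126:93 128:98 130:98 132:95 134:90 136:90 138:89 140:89 142:90 144:98 146:101 148:99 150:96 152:99 154:104 156:107 158:111 160:110 162:111 164:112 166:113 168:112 170:112 172:113 174:113
```

jog_arm([
  [[0.012, -0.0168, 0.15, 0, 0, 0, 145], [0, 0, 0.15, 0, 0, 0, 145], [0, 0, 0.085, 0, 0, 0, 145], [0, 0, 0.04, 0, 0, 0, 145], [0, 0, 0, 0, 0, 0, 145], [0, 0, 0, 0, 0, 0, 255], [0, 0, 0, 0, 0, 0, 255], [0, 0, 0, 0, 0, 0, 255], [0, 0, 0, 0, 0, 0, 255], [0, 0, 0, 0, 0, 0, 255]],
])

```text
clock: 13.7
tcp_pos: [0.5972, -0.0059, 0.0294]
orientation: [0.001, 0.468, 0.884, 0.002]
wrist_force: [2.5, 4.6, -4.1]
finger_gap: 0.0234
grip_force: 60.1
```

```bash
python3 - <<'E'
from rel import *
s,M=rel()
print('tool F',M.T@s['wrist_force'],s['ft_torque'])
E
```

```text
{'clock': np.float64(13.7), 'joint_pos': array([-0.1461,  0.4849, -0.2167,  0.866 ,  0.0039,  0.8281]), 'tcp_pos': array([ 0.5972, -0.0059,  0.0294]), 'orientation': array([8.000e-04, 4.680e-01, 8.837e-01, 2.300e-03]), 'wrist_force': array([ 2.5318,  4.6389, -4.0999]), 'finger_gap': np.float64(0.0234), 'grip_force': np.float64(60.076)}
toolx [-5.619e-01  8.272e-01  7.000e-04] yaw 124.18 tilt 0.04 roll 0.28
slide [0.5074 0.1265 0.0191]
fixed [ 0.6625 -0.1018  0.0189]
block [ 0.5961 -0.0042  0.041 ]
tool F [2.41196914 4.68057731 4.12466936] [ 0.98000388 -0.54349534 -0.09550273]
```

jog_arm([
  [[0.012, 0, -0.004, 0, 0, 0, 255], [0.012, 0, -0.004, 0, 0, 0, 255], [0, 0, -0.022, 0, -0.0093, 0, 255], [0, 0, -0.022, 0, -0.0093, 0, 255], [0, 0, -0.022, 0, -0.0093, 0, 255], [0, 0, 0, 0, 0, 0, 255], [0, 0, 0, 0, 0, 0, 255]],
])

```text
clock: 14.4
tcp_pos: [0.5932, -0.0018, 0.0478]
orientation: [0.04, 0.468, 0.882, -0.019]
wrist_force: [4.8, -1.2, -0.3]
finger_gap: 0.0229
grip_force: 61.6
```

```bash
sed -i 's/(.160,0,.0104)/(.158,0,.0064)/;s/(-.116,0,.0104)/(-.118,0,.0064)/;s/(.002,0,-.0116)/(0,0,-.0156)/' rel.py; python3 - <<'E'
from rel import *
s,M=rel()
print('tool F',M.T@s['wrist_force'],s['ft_torque'])
E
```

```text
{'clock': np.float64(14.4), 'joint_pos': array([-0.1049,  0.424 , -0.2687,  0.8185, -0.0657,  0.8688]), 'tcp_pos': array([ 0.5932, -0.0018,  0.0478]), 'orientation': array([ 0.0399,  0.4682,  0.8825, -0.0193]), 'wrist_force': array([ 4.8009, -1.1577, -0.2992]), 'finger_gap': np.float64(0.0229), 'grip_force': np.float64(61.6039)}
toolx [-0.5583  0.8249 -0.0885] yaw 124.09 tilt -5.08 roll 0.18
slide [0.5053 0.128  0.0274]
fixed [ 0.6594 -0.0996  0.0518]
block [ 0.5924 -0.0007  0.0633]
tool F [-3.60903524  3.3248595   0.63152872] [ 0.04392725 -1.03159207 -0.44254836]
```

jog_arm([
  [[-0.03, 0, 0.0025, 0, 0, 0, 255], [-0.03, 0, 0.0025, 0, 0, 0, 255], [-0.03, 0, 0.0025, 0, 0, 0, 255], [-0.03, 0, 0.0025, 0, 0, 0, 255], [0, 0, -0.08, 0, 0, 0, 255], [0, 0, -0.08, 0, 0, 0, 255], [0, 0, -0.08, 0, 0, 0, 255], [0, 0, -0.08, 0, 0.0278, 0, 255], [0, 0, 0, 0, 0, 0.0466, 255], [0, 0, 0, 0, 0, 0.0466, 255], [0, 0, 0, 0, 0, 0.0466, 255], [0, 0, 0, 0, 0, 0.0466, 255], [0, 0, 0, 0, 0, 0.0466, 255], [0, 0, 0, 0, 0, 0.0466, 255], [0, 0, 0, 0, 0, 0.0466, 255], [0, 0, 0, 0, 0, 0.0466, 255], [0, 0, 0, 0, 0, 0.0466, 255], [0, 0, 0, 0, 0, 0.0466, 255]],
])

```text
clock: 16.2
tcp_pos: [0.6023, -0.0211, 0.1244]
orientation: [-0.002, 0.94, 0.342, -0.003]
wrist_force: [0.7, 1.0, -1.8]
finger_gap: 0.0232
grip_force: 60.2
```

jog_arm([
  [[0, 0, 0, 0, 0, 0, 255], [0, 0, 0, 0, -0.0278, 0, 255], [0, 0, 0, 0, 0, 0, 255], [0, 0, 0, 0, 0, 0, 255]],
])

```text
clock: 16.6
tcp_pos: [0.6042, -0.0207, 0.125]
orientation: [0.014, 0.938, 0.345, -0.042]
wrist_force: [0.3, 0.6, -2.0]
finger_gap: 0.023
grip_force: 60.2
```

```bash
python3 - <<'E'
from rel import *
from fit import *
s,M=rel()
c=cams.read_camera('scene')
p,_=fit({'scene':c},[.5083,.0152,-.1215,-.0059])
for k,v in dict(tip_slide=(.158,0,.0064),tip_fixed=(-.118,0,.0064),rule_grip=(0,0,-.0156)).items():
    P=s['tcp_pos']+M@np.array(v)
    for r in spotter.landmark_of(k,'scene')[:1]: print(k,np.round(r['uv'],1),r['conf'],'tool-axes dev',(M.T@(onz(c,r['uv'],P[2])-P)).round(4))
# move needed in tool axes
FL=W(p,[.17,.095+p[3]])[0]; NR=W(p,[0,-.095])[0]; u=(FL-NR)[:2]; u/=np.hypot(*u)
print('FL',FL,'yaw2',np.degrees(np.arctan2(u[1],u[0])))
tip=s['tcp_pos']+M@np.array([.158,0,.0064])
tgt=np.r_[FL[:2]-.009*u,.027]; print('shift tool units',(M.T@(tgt-tip)/.25).round(4))
E
```

```text
{'clock': np.float64(16.6), 'joint_pos': array([-0.1353,  0.4725,  0.016 ,  1.1748, -0.0633,  2.3026]), 'tcp_pos': array([ 0.6042, -0.0207,  0.125 ]), 'orientation': array([ 0.0138,  0.9375,  0.3452, -0.0415]), 'wrist_force': array([ 0.3255,  0.5847, -1.9804]), 'finger_gap': np.float64(0.023), 'grip_force': np.float64(60.1974)}
toolx [ 0.7582  0.6461 -0.0874] yaw 40.43 tilt -5.01 roll -0.16
slide [0.7235 0.0811 0.1048]
fixed [ 0.5143 -0.0973  0.129 ]
block [ 0.6052 -0.0198  0.1406]
['scene'] [ 0.508   0.015  -0.1226 -0.0056] off {'scene': array([0.  , 0.01])} rms 0.012 {'scene': 136}
tip_slide [223.8 264.9] 0.7 tool-axes dev [-0.0055  0.005   0.0005]
rule_grip [220.9 184.1] 0.9 tool-axes dev [-0.0082 -0.0077  0.0007]
FL [0.68768019 0.08295777 0.03      ] yaw2 40.303979533017426
shift tool units [-0.1125 -0.098   0.3227]
```

jog_arm([
  [[-0.04, -0.035, 0, 0, 0, 0, 255], [-0.04, -0.035, 0, 0, 0, 0, 255], [-0.0325, -0.028, 0, 0, 0, 0, 255], [0, 0, 0.09, 0, 0, 0, 255], [0, 0, 0.09, 0, 0, 0, 255], [0, 0, 0.06, 0, 0, 0, 255], [0, 0, 0, 0, 0, 0, 255], [0, 0, 0, 0, 0, 0, 255]],
])

```text
clock: 17.6
tcp_pos: [0.5631, -0.0238, 0.0691]
orientation: [0.015, 0.938, 0.344, -0.041]
wrist_force: [-0.2, 0.0, -1.1]
finger_gap: 0.0231
grip_force: 60.2
```

```bash
python3 - <<'E'
from rel import *
s,M=rel()
FL=np.array([.6877,.0830]);u=np.array([.7626,.6468])
tip=s['tcp_pos']+M@np.array([.158,0,.0064])
tgt=np.r_[FL-.009*u,.027]; print('shift tool units',(M.T@(tgt-tip)/.25).round(4))
c=cams.read_camera('scene'); save(c,'scene5.png')
im=cv2.imread('pics/scene5.png')[130:300,130:330]; cv2.imwrite('pics/scene5c.png',cv2.convertScaleAbs(cv2.resize(im,None,fx=3.5,fy=3.5,interpolation=cv2.INTER_CUBIC),alpha=1.5))
E
```

```text
{'clock': np.float64(17.6), 'joint_pos': array([-0.1498,  0.4403, -0.1829,  1.0058, -0.065 ,  2.2912]), 'tcp_pos': array([ 0.5631, -0.0238,  0.0691]), 'orientation': array([ 0.0146,  0.938 ,  0.3438, -0.0411]), 'wrist_force': array([-0.2152,  0.0047, -1.1404]), 'finger_gap': np.float64(0.0231), 'grip_force': np.float64(60.1866)}
toolx [ 0.7603  0.6437 -0.0871] yaw 40.25 tilt -4.99 roll -0.05
slide [0.6828 0.0776 0.049 ]
fixed [ 0.473  -0.1001  0.073 ]
block [ 0.5642 -0.0229  0.0846]
shift tool units [ 0.0005 -0.0039  0.0881]
```

View pics/scene5c.png

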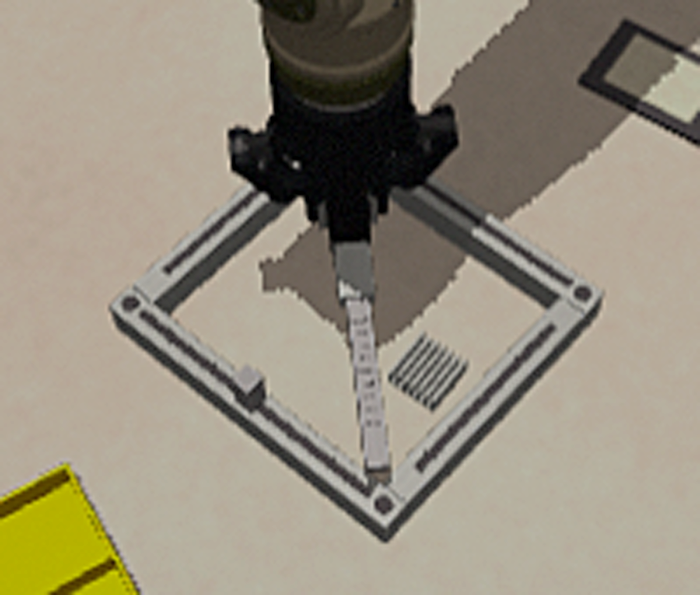

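jog_arm([
  [[0, -0.004, 0.045, 0, 0, 0, 255], [0, 0, 0.043, 0, 0, 0, 255], [0, 0, 0, 0, 0, 0, 255], [0, 0, 0, 0, 0, 0, 255]],
])

```text
clock: 18.05
tcp_pos: [0.5607, -0.024, 0.0462]
orientation: [0.014, 0.938, 0.344, -0.042]
wrist_force: [0.7, -0.1, -0.9]
finger_gap: 0.0235
grip_force: 60.2
```

```bash
python3 - <<'E'
from rel import *
s,M=rel()
FL=np.array([.6877,.0830]);NR=np.array([.4967,-.079]);u=np.array([.7626,.6468]); n=np.array([u[1],-u[0]])
f=(s['tcp_pos']+M@np.array([-.118,0,.0064]))[:2]-NR; t=FL-(s['tcp_pos']+M@np.array([.158,0,.0064]))[:2]
print('fixed past NR along,lat',f@u,f@n,'slide short along,lat',t@u,t@n)
E
```

```text
{'clock': np.float64(18.05), 'joint_pos': array([-0.1508,  0.4588, -0.2165,  0.955 , -0.0652,  2.2901]), 'tcp_pos': array([ 0.5607, -0.024 ,  0.0462]), 'orientation': array([ 0.0143,  0.938 ,  0.3438, -0.0417]), 'wrist_force': array([ 0.6965, -0.1341, -0.9228]), 'finger_gap': np.float64(0.0235), 'grip_force': np.float64(60.2115)}
toolx [ 0.7601  0.6438 -0.088 ] yaw 40.26 tilt -5.05 roll -0.11
slide [0.6803 0.0773 0.0259]
fixed [ 0.4705 -0.1004  0.0502]
block [ 0.5617 -0.0232  0.0618]
fixed past NR along,lat -0.03378397635746753 -0.000644410759505409 slide short along,lat 0.009305601743212507 0.0004448099995779148
```

jog_arm([
  [[0.0257, 0, -0.0022, 0, 0, 0, 255], [0.0257, 0, -0.0022, 0, 0, 0, 255], [0.0257, 0, -0.0022, 0, 0, 0, 255], [0.0257, 0, -0.0022, 0, 0, 0, 255], [0.0257, 0, -0.0022, 0, 0, 0, 255], [0.0257, 0, -0.0022, 0, 0, 0, 255], [0, 0, 0, 0, 0, 0, 255], [0, 0, 0, 0, 0, 0, 255]],
])

```text
clock: 18.85
tcp_pos: [0.5902, 0.001, 0.0463]
orientation: [0.014, 0.938, 0.344, -0.042]
wrist_force: [-5.4, -2.1, -2.7]
finger_gap: 0.0233
grip_force: 59.4
```

```bash
cat >> rel.py <<'E'
def d2():
    s,M=rel()
    FL=np.array([.6877,.0830]);NR=np.array([.4967,-.079]);u=np.array([.7626,.6468]); n=np.array([u[1],-u[0]])
    f=(s['tcp_pos']+M@np.array([-.118,0,.0064]))[:2]-NR; t=FL-(s['tcp_pos']+M@np.array([.158,0,.0064]))[:2]
    print('fixed past NR along,lat',f@u,f@n,'slide short along,lat',t@u,t@n,'tool F',(M.T@s['wrist_force']).round(2))
E
python3 -c "from rel import *; d2()"
```

```text
{'clock': np.float64(18.85), 'joint_pos': array([-0.1022,  0.5097, -0.131 ,  0.9926, -0.0625,  2.3383]), 'tcp_pos': array([0.5902, 0.001 , 0.0463]), 'orientation': array([ 0.0144,  0.9379,  0.3439, -0.0417]), 'wrist_force': array([-5.4269, -2.0806, -2.7033]), 'finger_gap': np.float64(0.0233), 'grip_force': np.float64(59.3751)}
toolx [ 0.7599  0.644  -0.0882] yaw 40.28 tilt -5.06 roll -0.09
slide [0.7098 0.1024 0.026 ]
fixed [ 0.5001 -0.0753  0.0504]
block [0.5913 0.0019 0.0619]
fixed past NR along,lat 0.004959354215992623 -0.0005923986637224508 slide short along,lat -0.029431939678069757 0.0004820096363454467 tool F [-5.23 -1.92  3.18]
```

jog_arm([
  [[0.003, 0, 0.02, 0, 0.0094, 0, 255], [0.003, 0, 0.02, 0, 0.0094, 0, 255], [0, 0, 0.02, 0, 0.0094, 0, 255], [0, 0, 0, 0, 0, 0, 255], [0, 0, 0, 0, 0, 0, 255]],
])

```text
clock: 19.35
tcp_pos: [0.5901, 0.001, 0.0315]
orientation: [-0.001, 0.939, 0.344, -0.0]
wrist_force: [-5.6, -0.9, -2.4]
finger_gap: 0.0236
grip_force: 59.5
```

```bash
python3 -c "from rel import *; d2()"
```

```text
{'clock': np.float64(19.35), 'joint_pos': array([-1.3500e-01,  4.7400e-01, -2.2880e-01,  8.6890e-01,  1.5000e-03,
        2.3045e+00]), 'tcp_pos': array([0.5901, 0.001 , 0.0315]), 'orientation': array([-9.000e-04,  9.390e-01,  3.439e-01, -1.000e-04]), 'wrist_force': array([-5.5616, -0.8923, -2.3591]), 'finger_gap': np.float64(0.0236), 'grip_force': np.float64(59.4524)}
toolx [7.634e-01 6.459e-01 4.000e-04] yaw 40.23 tilt 0.03 roll -0.1
slide [0.7108 0.1031 0.0252]
fixed [ 0.5    -0.0752  0.0251]
block [0.5902 0.001  0.0471]
fixed past NR along,lat 0.0050408834591983516 -0.0007678736799235235 slide short along,lat -0.030589882880678237 0.00042031436521139804 tool F [-4.82 -2.91  2.36]
```

Now ease the rule back and down, then release it and lift clear.

jog_arm([
  [[-0.006, 0, 0.004, 0, 0, 0, 255], [-0.004, -0.003, 0.004, 0, 0, 0, 255], [-0.003, -0.003, 0, 0, 0, 0, 255], [0, 0, 0, 0, 0, 0, 255], [0, 0, 0, 0, 0, 0, 175], [0, 0, 0, 0, 0, 0, 165], [0, 0, 0, 0, 0, 0, 155], [0, 0, 0, 0, 0, 0, 145], [0, 0, 0, 0, 0, 0, 145], [0, 0, 0, 0, 0, 0, 145], [0, 0, -0.1, 0, 0, 0, 145], [0, 0, -0.15, 0, 0, 0, 145], [0, 0, -0.15, 0, 0, 0, 145], [0, 0, -0.1, 0, 0, 0, 145], [0, 0, 0, 0, 0, 0, 145]],
])

```text
clock: 20.85
tcp_pos: [0.5904, -0.0002, 0.1592]
orientation: [0.001, 0.939, 0.344, 0.004]
wrist_force: [-0.9, -0.2, -0.1]
finger_gap: 0.0362
grip_force: 0.0
```

```bash
python3 - <<'E'
from snug import *
st()
c=cams.read_camera('scene'); save(c,'scene6.png')
p,_=fit({'scene':c},[.5083,.0152,-.1215,-.0059])
FL,NR,FR,NL=[W(p,q)[0][:2] for q in((.17,.095+p[3]),(0,-.095),(.17,-.095+p[3]),(0,.095))]
u=(FL-NR)/np.hypot(*(FL-NR))
print('D1',np.hypot(*(NL-FR)),'D2',np.hypot(*(FL-NR)))
q=blockfit(c,NR+.12*u,np.arctan2(u[1],u[0])); print('along',(q[:2]-NR)@u,'lat',(q[:2]-NR)@[u[1],-u[0]],np.degrees(np.arctan2(u[1],u[0])))
for k,z in dict(tip_slide=.023,tip_fixed=.023,stud=.046).items():
    for r in spotter.landmark_of(k,'scene')[:1]: print(k,r['conf'],onz(c,r['uv'],z).round(4))
print('stud model',W(p,(.18,p[3])))
im=cv2.imread('pics/scene6.png')[130:300,130:330]; cv2.imwrite('pics/scene6c.png',cv2.convertScaleAbs(cv2.resize(im,None,fx=3.5,fy=3.5,interpolation=cv2.INTER_CUBIC),alpha=1.5))
E
```

```text
{'clock': np.float64(20.85), 'joint_pos': array([-1.3700e-01,  3.6510e-01, -5.8600e-02,  1.1389e+00,  1.6000e-03,
        2.3020e+00]), 'tcp_pos': array([ 5.904e-01, -2.000e-04,  1.592e-01]), 'orientation': array([0.0012, 0.9389, 0.3441, 0.004 ]), 'wrist_force': array([-0.8514, -0.2467, -0.098 ]), 'finger_gap': np.float64(0.0362), 'grip_force': np.float64(0.0)}
['scene'] [ 0.5079  0.0148 -0.1229 -0.0053] off {'scene': array([-0.,  0.])} rms 0.017 {'scene': 147}
D1 0.2589229982316715 D2 0.25102790342506087
block [ 0.5829 -0.0055  0.6859] 39.3 mismatch px 65.1 of 287
along 0.1139182191259939 lat -0.0003056242544460393 40.332827027555304
tip_slide 0.62 [0.6879 0.0815 0.023 ]
tip_fixed 0.69 [ 0.4929 -0.0889  0.023 ]
stud model [[ 0.68592403 -0.01249175  0.03      ]]
```

View pics/scene6c.png

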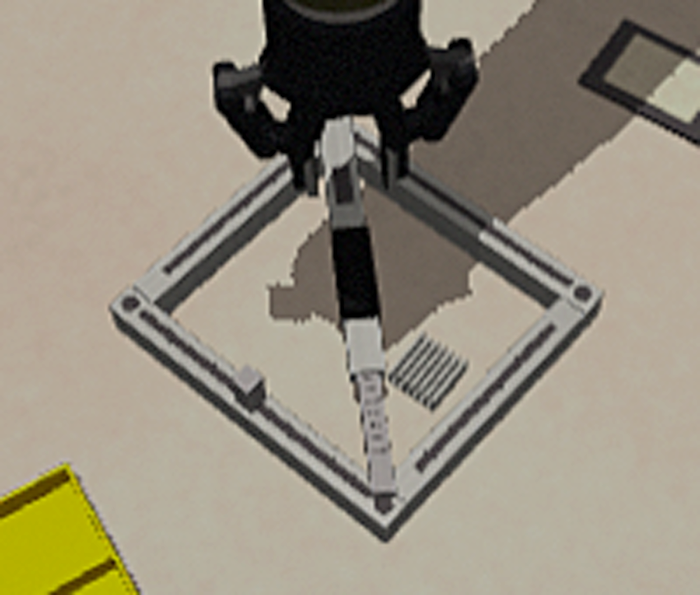

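jog_arm([
  [[0, 0, 0, 0, 0, -0.0461, 100], [0, 0, 0, 0, 0, -0.0461, 100], [0, 0, 0, 0, 0, -0.0461, 100], [0, 0, 0, 0, 0, -0.0461, 100], [0, 0, 0, 0, 0, -0.0461, 100], [0, 0, 0, 0, 0, -0.0461, 100], [0, 0, 0, 0, 0, -0.0461, 100], [0, 0, 0, 0, 0, -0.0461, 100], [0, 0, 0, 0, 0, -0.0461, 100], [0, 0, 0, 0, 0, -0.0461, 100], [0, 0, 0, 0, 0, -0.0461, 100], [0, 0, 0, 0, 0, -0.0461, 100], [0, 0, 0, 0, 0, -0.0461, 100], [0, 0, 0, 0, 0, -0.0461, 100], [0, 0, 0, 0, 0, -0.0461, 100], [0, 0, 0, 0, 0, -0.0461, 100]],
])

```text
clock: 22.65
tcp_pos: [0.5865, 0.0003, 0.1526]
orientation: [-0.002, 0.058, 0.998, 0.001]
wrist_force: [0.6, -0.1, -0.3]
finger_gap: 0.0518
grip_force: 0.0
```

jog_arm([
  [[-0.0963, 0, 0, 0, 0, 0, 100], [-0.0963, 0, 0, 0, 0, 0, 100], [-0.0963, 0, 0, 0, 0, 0, 100], [-0.0963, -0.0024, 0, 0, 0, 0, 100], [0, 0, 0.08, 0, 0, 0, 100], [0, 0, 0.08, 0, 0, 0, 100], [0, 0, 0, 0, 0, 0, 100], [0, 0, 0, 0, 0, 0, 100]],
])

```text
clock: 23.45
tcp_pos: [0.682, -0.0119, 0.113]
orientation: [-0.002, 0.061, 0.998, 0.001]
wrist_force: [0.2, -0.4, 0.3]
finger_gap: 0.0519
grip_force: 0.0
```

```bash
python3 - <<'E'
from snug import *
from rel import rel
s,M=rel()
c=cams.read_camera('scene'); save(c,'scene7.png')
p,_=fit({'scene':c},[.5083,.0152,-.1215,-.0059])
FL,NR=[W(p,q)[0][:2] for q in((.17,.095+p[3]),(0,-.095))]
u=(FL-NR)/np.hypot(*(FL-NR))
q=blockfit(c,NR+.12*u,np.arctan2(u[1],u[0])); print('along',(q[:2]-NR)@u,'lat',(q[:2]-NR)@[u[1],-u[0]])
S=W(p,(.18,p[3]))[0]; print('stud',S,'shift units',(M.T@(np.r_[S[:2],.038]-s['tcp_pos'])/.25).round(4))
im=cv2.imread('pics/scene7.png')[120:300,130:330]; cv2.imwrite('pics/scene7c.png',cv2.convertScaleAbs(cv2.resize(im,None,fx=3.3,fy=3.3,interpolation=cv2.INTER_CUBIC),alpha=1.5))
E
```

```text
{'clock': np.float64(23.45), 'joint_pos': array([-0.1357,  0.5746,  0.1584,  1.1579,  0.0016, -0.0139]), 'tcp_pos': array([ 0.682 , -0.0119,  0.113 ]), 'orientation': array([-1.600e-03,  6.090e-02,  9.981e-01,  9.000e-04]), 'wrist_force': array([ 0.2006, -0.3746,  0.2555]), 'finger_gap': np.float64(0.0519), 'grip_force': np.float64(0.0)}
toolx [-0.9926  0.1215  0.0033] yaw 173.02 tilt 0.19 roll 0.09
slide [0.5252 0.0073 0.1072]
fixed [ 0.7991 -0.0262  0.1062]
block [ 0.6821 -0.0119  0.1286]
['scene'] [ 0.508   0.0151 -0.1215 -0.006 ] off {'scene': array([0.  , 0.01])} rms 0.013 {'scene': 130}
block [ 0.5811 -0.0073  0.6875] 39.39 mismatch px 1886.0 of 2117
along 0.11104356438393202 lat -5.2577353271762024e-05
stud [ 0.68591935 -0.01267663  0.03      ] shift units [-0.0169 -0.0017  0.3001]
```

View pics/scene7c.png

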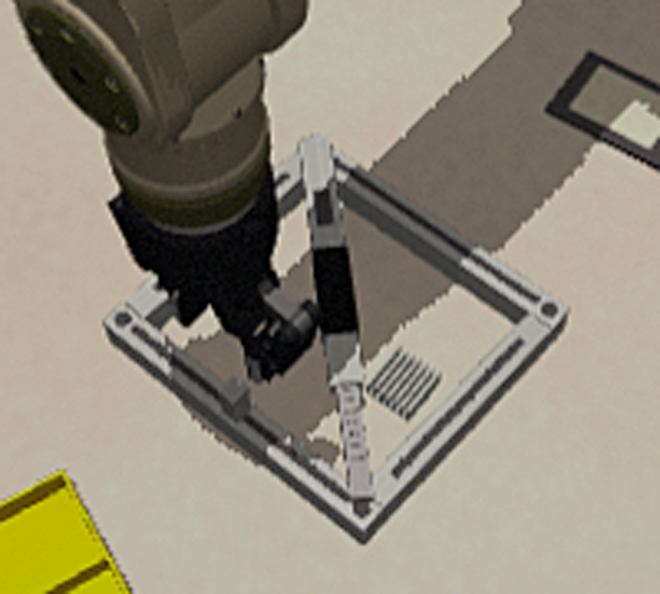

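```bash
python3 - <<'E'
from snug import *
c=cams.read_camera('scene'); 
p=[.508,.0150,-.1217,-.0058]
FL,NR,FR,NL=[W(p,q)[0][:2] for q in((.17,.095+p[3]),(0,-.095),(.17,-.095+p[3]),(0,.095))]
def hull(B,A,along,dz=0):
    u=(A-B)/np.hypot(*(A-B)); R3=np.array([[u[0],-u[1],0],[u[1],u[0],0],[0,0,1]])
    sq=np.array([[a,b,z] for a in(-.03,.03) for b in(-.012,.012) for z in(-.015,.015)])
    return cv2.convexHull(proj(c,sq@R3.T+[*(B+along*u),.045+dz]).astype(np.float32))[:,0].round(1)
for f,B,A in(('scene4',FR,NL),('scene6',NR,FL)):
    g=cv2.imread(f'pics/{f}.png').astype(float).mean(2)
    print(f); h=hull(B,A,.12); print('pred',h.tolist())
    x0,y0=h.min(0).astype(int)-5; x1,y1=h.max(0).astype(int)+6
    for y in range(y0,y1): print(y,' '.join(f'{int(v):3d}' for v in g[y,x0:x1])) if y==y0 or 1 else 0
    print('x0',x0)
E
```

```text
scene4
pred [[240.6999969482422, 219.6999969482422], [213.5, 220.1999969482422], [212.6999969482422, 213.5], [212.89999389648438, 203.89999389648438], [240.5, 203.39999389648438], [240.6999969482422, 213.0]]
198 114 113 113 114 114 116 120 101  44  47  36  28   7   2   4   2   5   6   2   9  26  37  70  66  65  66  66  65  64  66  65  63  65  64  65  64  65  65  65
199 113 112 114 114 116 119  97  59  67  69  60  35  11   5   3   7   4   1   2  14  39  50  68  64  65  65  65  64  63  64  64  65  65  63  64  65  67  64  65
200 113 113 114 115 118  96  56  64  64  66  63  54  24   4   4   8   7   8  16  23  56  59  67  65  66  65  65  65  65  65  66  66  65  65  66  65  64  64  64
201 112 113 114 117  96  57  63  65  65  66  68  70  53  49  49  51  51  52  55  54  71  68  66  65  64  65  67  66  64  65  65  65  65  64  66  66  66  63  64
202 113 113 116 119  56  62  64  68  67  67  68  67  70  71  72  72  73  73  72  70  68  66  66  69  67  68  69  67  68  67  68  69  70  67  66  65  64  65  65
203 114 117 120  98  60  64  67  70  71  71  71  71  71  70  69  63  62  64  63  63  61  62 
[... 7669 characters left out ...]
9 110 112 111 112 116 113  60  65  67  66  64
225 116 114 116 115 116 116 117 118 121  94  52 121 112 109 108 111 111 111 111 115 121  59  65  67  65  65
226 115 115 114 116 115 115 116 117 119 121  40 121 113 110 108 111 111 112 111 115 122  50  65  65  66  64
227 115 115 115 115 115 115 116 116 117 117  65 118 112 108 109 110 111 111 110 116 118  39  65  63  60  62
228 116 116 115 116 115 114 114 115 117 118 106 116 112 110 108 109 110 111 111 114 117  45  62  62  98  96
229 116 115 115 115 114 114 115 116 114 116 117 105 112 110 108 109 111 112 112 112 114  57  61  96 122 120
230 116 116 116 115 116 114 113 114 114 116 115  77 113 111 109 110 110 113 111 112 113  95  95 120 118 117
x0 218
```

jog_arm([
  [[-0.0169, -0.0017, 0.1, 0, 0, 0, 100], [0, 0, 0.1, 0, 0, 0, 100], [0, 0, 0.084, 0, 0, 0, 100], [0, 0, 0, 0, 0, 0, 100], [0, 0, 0, 0, 0, 0, 150], [0, 0, 0, 0, 0, 0, 180], [0, 0, 0, 0, 0, 0, 200], [0, 0, 0, 0, 0, 0, 210], [0, 0, 0, 0, 0, 0, 220], [0, 0, 0, 0, 0, 0, 255], [0, 0, 0, 0, 0, 0, 255], [0, 0, 0, 0, 0, 0, 255], [0, 0, 0, 0, 0, 0, 255]],
], force=40)

```text
clock: 24.85
tcp_pos: [0.6884, -0.0124, 0.0452]
orientation: [0.001, 0.061, 0.998, 0.001]
wrist_force: [-0.3, 2.8, 5.7]
finger_gap: 0.0131
grip_force: 39.9
```

```bash
python3 - <<'E'
from snug import *
from rel import rel
s,M=rel()
c=cams.read_camera('scene')
p,_=fit({'scene':c},[.508,.015,-.1217,-.0058])
d=s['tcp_pos'][:2]-p[:2]; print('tcp in frame y',-d[0]*np.sin(p[2])+d[1]*np.cos(p[2]),'F tool',M.T@s['wrist_force'])
E
```

```text
{'clock': np.float64(24.85), 'joint_pos': array([-0.1356,  0.6276,  0.0768,  1.0172,  0.0024, -0.0143]), 'tcp_pos': array([ 0.6884, -0.0124,  0.0452]), 'orientation': array([0.0015, 0.0606, 0.9982, 0.0011]), 'wrist_force': array([-0.2979,  2.8086,  5.7063]), 'finger_gap': np.float64(0.0131), 'grip_force': np.float64(39.9033)}
toolx [-0.9926  0.121  -0.0028] yaw 173.05 tilt -0.16 roll 0.14
slide [0.5315 0.0067 0.0384]
fixed [ 0.8055 -0.0267  0.0392]
block [ 0.6883 -0.0125  0.0608]
['scene'] [ 0.5082  0.0153 -0.1205 -0.0066] off {'scene': array([ 0., -0.])} rms 0.231 {'scene': 131}
tcp in frame y -0.005844465930651705 F tool [ 0.61958068  2.76565158 -5.70148484]
```

jog_arm([
  [[0, 0.004, 0, 0, 0, 0, 255], [0, 0.004, 0, 0, 0, 0, 255], [0, 0.004, 0, 0, 0, 0, 255], [0, 0.004, 0, 0, 0, 0, 255], [0, 0.004, 0, 0, 0, 0, 255], [0, 0.004, 0, 0, 0, 0, 255], [0, 0, 0, 0, 0, 0, 255], [0, 0, 0, 0, 0, 0, 255], [0, 0, 0, 0, 0, 0, 255]],
], force=60)

```text
clock: 25.8
tcp_pos: [0.6886, -0.0107, 0.0453]
orientation: [0.001, 0.062, 0.998, -0.002]
wrist_force: [-2.3, -8.9, 6.3]
finger_gap: 0.0123
grip_force: 60.1
```

```bash
cat > chk.py <<'E'
from snug import *
from rel import rel
s,M=rel()
c=cams.read_camera('scene')
fit({'scene':c},[.508,.015,-.1215,-.002]); p,_=fit({'scene':c},[.508,.015,-.1215,.0])
p0=np.array([.508,.015,-.1217]); d=s['tcp_pos'][:2]-p0[:2]; print('tcp in frame y',-d[0]*np.sin(p0[2])+d[1]*np.cos(p0[2]),'F tool',M.T@s['wrist_force'])
E
python3 chk.py
```

```text
{'clock': np.float64(25.8), 'joint_pos': array([-0.1299,  0.6286,  0.0788,  1.0185, -0.0045, -0.0057]), 'tcp_pos': array([ 0.6886, -0.0107,  0.0453]), 'orientation': array([ 0.0011,  0.0621,  0.9981, -0.0023]), 'wrist_force': array([-2.3337, -8.9152,  6.2933]), 'finger_gap': np.float64(0.0123), 'grip_force': np.float64(60.0882)}
toolx [-0.9923  0.1239 -0.0024] yaw 172.88 tilt -0.14 roll -0.26
slide [0.5318 0.0089 0.0385]
fixed [ 0.8057 -0.0253  0.0392]
block [ 0.6886 -0.0106  0.0609]
['scene'] [ 0.5081  0.0152 -0.1189 -0.0049] off {'scene': array([ 0.  , -0.01])} rms 0.25 {'scene': 141}
['scene'] [ 0.5081  0.0152 -0.1191 -0.005 ] off {'scene': array([ 0.  , -0.01])} rms 0.249 {'scene': 141}
tcp in frame y -0.003547696370557147 F tool [ 1.19544529 -9.16420941 -6.25471462]
```

jog_arm([
  [[0, 0.004, 0, 0, 0, 0, 255], [0, 0.004, 0, 0, 0, 0, 255], [0, 0.004, 0, 0, 0, 0, 255], [0, 0.004, 0, 0, 0, 0, 255], [0, 0.004, 0, 0, 0, 0, 255], [0, 0, 0, 0, 0, 0, 255], [0, 0, 0, 0, 0, 0, 255], [0, 0, 0, 0, 0, 0, 255]],
])

```text
clock: 26.65
tcp_pos: [0.6892, -0.0059, 0.0453]
orientation: [0.001, 0.062, 0.998, -0.002]
wrist_force: [-2.7, -10.0, 6.5]
finger_gap: 0.0121
grip_force: 60.1
```

```bash
python3 chk.py
```

```text
{'clock': np.float64(26.65), 'joint_pos': array([-0.1228,  0.6297,  0.0806,  1.0194, -0.0047,  0.0017]), 'tcp_pos': array([ 0.6892, -0.0059,  0.0453]), 'orientation': array([ 0.001 ,  0.0622,  0.9981, -0.0024]), 'wrist_force': array([-2.7144, -9.9558,  6.5169]), 'finger_gap': np.float64(0.0121), 'grip_force': np.float64(60.0988)}
toolx [-0.9923  0.1241 -0.0024] yaw 172.87 tilt -0.14 roll -0.27
slide [0.5324 0.0137 0.0385]
fixed [ 0.8063 -0.0205  0.0392]
block [ 0.6891 -0.0058  0.0609]
['scene'] [ 0.508   0.0144 -0.1192  0.0014] off {'scene': array([-0.01, -0.02])} rms 0.253 {'scene': 166}
['scene'] [ 0.5081  0.0144 -0.1184  0.0013] off {'scene': array([-0.  , -0.02])} rms 0.265 {'scene': 167}
tcp in frame y 0.0012942979399665246 F tool [  1.44220153 -10.24633448  -6.47205329]
```

jog_arm([
  [[0, -0.005, 0, 0, 0, 0, 255], [0, -0.005, 0, 0, 0, 0, 255], [0, -0.005, 0, 0, 0, 0, 255], [0, 0, 0, 0, 0, 0, 255], [0, 0, 0, 0, 0, 0, 255]],
])

```text
clock: 27.2
tcp_pos: [0.6892, -0.0059, 0.0454]
orientation: [0.001, 0.061, 0.998, 0.001]
wrist_force: [-0.2, 0.8, 6.3]
finger_gap: 0.0122
grip_force: 60.1
```

```bash
python3 chk.py
```

```text
{'clock': np.float64(27.2), 'joint_pos': array([-0.1255,  0.6289,  0.0794,  1.0185,  0.0014, -0.0037]), 'tcp_pos': array([ 0.6892, -0.0059,  0.0454]), 'orientation': array([1.500e-03, 6.090e-02, 9.981e-01, 6.000e-04]), 'wrist_force': array([-0.1974,  0.7838,  6.3229]), 'finger_gap': np.float64(0.0122), 'grip_force': np.float64(60.0823)}
toolx [-0.9926  0.1216 -0.0028] yaw 173.02 tilt -0.16 roll 0.08
slide [0.5324 0.0133 0.0385]
fixed [ 0.8063 -0.0203  0.0393]
block [ 0.6891 -0.0059  0.061 ]
['scene'] [ 0.508   0.0148 -0.1211  0.0012] off {'scene': array([-0.  , -0.02])} rms 0.226 {'scene': 150}
['scene'] [ 0.5081  0.0147 -0.1205  0.0012] off {'scene': array([-0.  , -0.02])} rms 0.248 {'scene': 151}
tcp in frame y 0.0012366475553330716 F tool [ 0.27334223  0.76281628 -6.32261773]
```

jog_arm([
  [[0, -0.004, 0, 0, 0, 0, 255], [0, -0.004, 0, 0, 0, 0, 255], [0, -0.004, 0, 0, 0, 0, 255], [0, -0.004, 0, 0, 0, 0, 255], [0, -0.004, 0, 0, 0, 0, 255], [0, -0.002, 0, 0, 0, 0, 255], [0, 0, 0, 0, 0, 0, 255], [0, 0, 0, 0, 0, 0, 255]],
])

```text
clock: 28.05
tcp_pos: [0.6892, -0.0062, 0.0453]
orientation: [0.002, 0.059, 0.998, 0.005]
wrist_force: [1.8, 14.1, 5.4]
finger_gap: 0.0119
grip_force: 60.1
```

jog_arm([
  [[0, -0.002, 0, 0, 0, 0, 255], [0, -0.002, 0, 0, 0, 0, 255], [0, -0.002, 0, 0, 0, 0, 255], [0, 0, 0, 0, 0, 0, 255], [0, 0, 0, 0, 0, 0, 255]],
])

```text
clock: 28.55
tcp_pos: [0.689, -0.0075, 0.0453]
orientation: [0.002, 0.059, 0.998, 0.005]
wrist_force: [2.6, 16.5, 7.1]
finger_gap: 0.0127
grip_force: 60.1
```

jog_arm([
  [[0, 0.007, 0, 0, 0, 0, 255], [0, 0.007, 0, 0, 0, 0, 255], [0, 0.007, 0, 0, 0, 0, 255], [0, 0, 0, 0, 0, 0, 255], [0, 0, 0, 0, 0, 0, 255]],
])

```text
clock: 29.05
tcp_pos: [0.689, -0.0073, 0.0454]
orientation: [0.001, 0.061, 0.998, 0.001]
wrist_force: [-0.4, 1.2, 6.0]
finger_gap: 0.0123
grip_force: 60.2
```

```bash
python3 chk.py
```

```text
{'clock': np.float64(29.05), 'joint_pos': array([-0.1277,  0.6286,  0.0788,  1.0182,  0.0016, -0.0062]), 'tcp_pos': array([ 0.689 , -0.0073,  0.0454]), 'orientation': array([1.500e-03, 6.070e-02, 9.982e-01, 7.000e-04]), 'wrist_force': array([-0.3729,  1.1947,  5.9981]), 'finger_gap': np.float64(0.0123), 'grip_force': np.float64(60.2144)}
toolx [-0.9926  0.1212 -0.0028] yaw 173.04 tilt -0.16 roll 0.09
slide [0.5322 0.0118 0.0385]
fixed [ 0.8061 -0.0216  0.0393]
block [ 0.6889 -0.0073  0.061 ]
['scene'] [ 0.5082  0.0153 -0.1186 -0.0017] off {'scene': array([-0.  , -0.01])} rms 0.246 {'scene': 142}
['scene'] [ 0.5081  0.0152 -0.1191 -0.0015] off {'scene': array([ 0.  , -0.02])} rms 0.23 {'scene': 142}
tcp in frame y -0.0001914661909140948 F tool [ 0.49796325  1.15019867 -5.99772028]
```

jog_arm([
  [[0, 0, 0, 0, 0, 0, 210], [0, 0, 0, 0, 0, 0, 190], [0, 0, 0, 0, 0, 0, 150], [0, 0, 0, 0, 0, 0, 100], [0, 0, 0, 0, 0, 0, 100], [0, 0, -0.08, 0, 0, 0, 100], [0, 0, -0.15, 0, 0, 0, 100], [0, 0, -0.15, 0, 0, 0, 100], [0, 0, -0.15, 0, 0, 0, 100], [0, -0.15, -0.05, 0, 0, 0, 100], [0, -0.15, 0, 0, 0, 0, 100], [0, -0.15, 0, 0, 0, 0, 100], [0, -0.15, 0, 0, 0, 0, 100], [0, -0.15, 0, 0, 0, 0, 100], [0, -0.15, 0, 0, 0, 0, 100], [0, -0.15, 0, 0, 0, 0, 100], [0, 0, 0, 0, 0, 0, 100], [0, 0, 0, 0, 0, 0, 100]],
])

```text
clock: 30.9
tcp_pos: [0.6556, -0.2693, 0.1878]
orientation: [-0.0, 0.062, 0.998, 0.001]
wrist_force: [0.3, 0.8, -0.7]
finger_gap: 0.052
grip_force: 0.0
```

```bash
cat > fin.py <<'E'
from snug import *
st()
ps=[]
c=cams.read_camera('scene'); save(c,'fin_scene.png')
for s in(-.002,0,.002):
    p,_=fit({'scene':c},[.508,.015,-.1215,s]); ps.append(p)
t=cams.read_camera('top'); fit({'top':t},[.5084,.0175,-.1235,0]); 
p=np.median(ps,axis=0)
FL,NR,FR,NL=[W(p,q)[0][:2] for q in((.17,.095+p[3]),(0,-.095),(.17,-.095+p[3]),(0,.095))]
print('D1',np.hypot(*(NL-FR)),'D2',np.hypot(*(FL-NR)))
u=(FL-NR)/np.hypot(*(FL-NR)); R3=np.array([[u[0],-u[1],0],[u[1],u[0],0],[0,0,1]])
sq=np.array([[a,b,z] for a in(-.03,.03) for b in(-.012,.012) for z in(-.015,.015)])
print('pred',cv2.convexHull(proj(c,sq@R3.T+[*(NR+.12*u),.045]).astype(np.float32))[:,0].round(1).tolist())
g=c['pixels'].astype(float).mean(2)
m=(g<25).astype(np.uint8); n,L,S,ce=cv2.connectedComponentsWithStats(m); v=proj(c,[[*(NR+.12*u),.06]])[0].astype(int); print('block bbox',S[L[v[1],v[0]]],'dark at',v)
for k in('heatsink','screwdriver','stud','tip_slide','tip_fixed'):
    for r in spotter.landmark_of(k,'scene')[:1]: print(k,r['conf'],onz(c,r['uv'],{'stud':.046,'tip_slide':.023,'tip_fixed':.023}.get(k,0)).round(4))
im=cv2.imread('pics/fin_scene.png')[130:300,130:330]; cv2.imwrite('pics/finc.png',cv2.convertScaleAbs(cv2.resize(im,None,fx=3.5,fy=3.5,interpolation=cv2.INTER_CUBIC),alpha=1.5))
E
python3 fin.py
```

```text
{'clock': np.float64(30.9), 'joint_pos': array([-0.5037,  0.5997,  0.3856,  1.3576,  0.0019, -0.3796]), 'tcp_pos': array([ 0.6556, -0.2693,  0.1878]), 'orientation': array([-1.000e-04,  6.200e-02,  9.981e-01,  1.100e-03]), 'wrist_force': array([ 0.3185,  0.8439, -0.7312]), 'finger_gap': np.float64(0.052), 'grip_force': np.float64(0.0)}
['scene'] [ 0.508   0.0151 -0.1222 -0.0008] off {'scene': array([0.  , 0.01])} rms 0.006 {'scene': 147}
['scene'] [ 0.508   0.0151 -0.1226 -0.0006] off {'scene': array([0.  , 0.01])} rms 0.018 {'scene': 147}
['scene'] [ 0.508   0.0151 -0.1219 -0.0008] off {'scene': array([0.  , 0.01])} rms 0.006 {'scene': 147}
['top'] [ 0.5082  0.0176 -0.1201 -0.0014] off {'top': array([-0., -0.])} rms 0.239 {'top': 109}
D1 0.25551642449218553 D2 0.25438652906590925
pred [[239.10000610351562, 224.10000610351562], [228.3000030517578, 225.5], [225.0, 202.1999969482422], [224.5, 195.1999969482422], [235.3000030517578, 193.89999389648438], [239.0, 217.5]]
block bbox [225 195  14  26 273] dark at [231 206]
heatsink 0.65 [0.5897 0.0625 0.    ]
screwdriver 0.62 [0.5473 0.3141 0.    ]
stud 0.81 [ 0.6907 -0.0065  0.046 ]
tip_slide 0.82 [0.6849 0.0833 0.023 ]
tip_fixed 0.9 [ 0.4938 -0.0871  0.023 ]
```

View pics/finc.png

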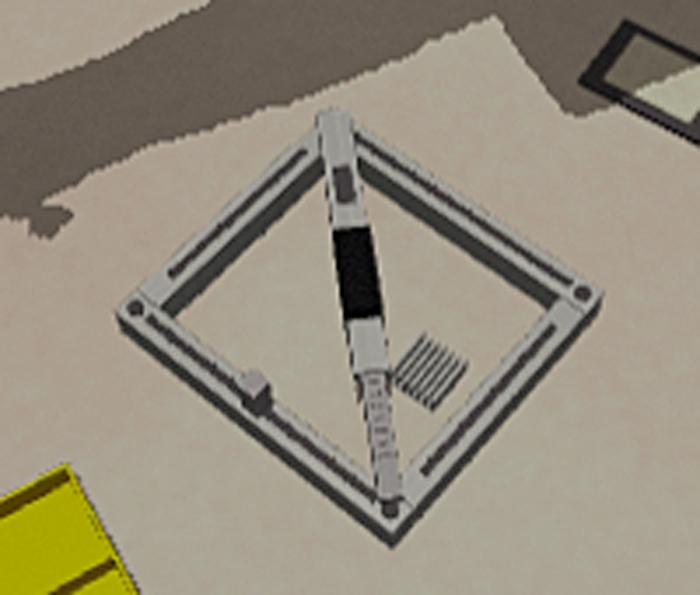

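The rule is seated across the second diagonal and the fit leaves about 1.1 mm between the diagonals. There is time for one small trim of +0.6 mm.

jog_arm([
  [[0, 0.15, 0, 0, 0, 0, 100], [0, 0.15, 0, 0, 0, 0, 100], [0, 0.15, 0, 0, 0, 0, 100], [0, 0.15, 0, 0, 0, 0, 100], [0, 0.15, 0, 0, 0, 0, 100], [0, 0.15, 0, 0, 0, 0, 100], [0, 0.15, 0, 0, 0, 0, 100], [0, 0, 0.1, 0, 0, 0, 100], [0, 0, 0.1, 0, 0, 0, 100], [0, 0, 0, 0, 0, 0, 100], [0, 0, 0, 0, 0, 0, 100]],
])

```text
clock: 32.35
tcp_pos: [0.6876, -0.0071, 0.1387]
orientation: [-0.0, 0.061, 0.998, 0.001]
wrist_force: [0.1, 0.1, 0.3]
finger_gap: 0.0517
grip_force: 0.0
```

```bash
python3 - <<'E'
from rel import *
s,M=rel(); print('to stud',(M.T@(np.array([.689,-.0073,.0454])-s['tcp_pos'])/.25).round(4))
E
```

```text
{'clock': np.float64(32.35), 'joint_pos': array([-0.1276,  0.5705,  0.2154,  1.2167,  0.0015, -0.0064]), 'tcp_pos': array([ 0.6876, -0.0071,  0.1387]), 'orientation': array([-4.000e-04,  6.060e-02,  9.982e-01,  8.000e-04]), 'wrist_force': array([0.0922, 0.1179, 0.3456]), 'finger_gap': np.float64(0.0517), 'grip_force': np.float64(0.0)}
toolx [-0.9927  0.1209  0.001 ] yaw 173.06 tilt 0.06 roll 0.09
slide [0.5307 0.012  0.1324]
fixed [ 0.8047 -0.0214  0.1321]
block [ 0.6876 -0.0071  0.1543]
to stud [-0.0062 -0.0007  0.373 ]
```

jog_arm([
  [[0, 0, 0.13, 0, 0, 0, 100], [0, 0, 0.13, 0, 0, 0, 100], [0, 0, 0.1, 0, 0, 0, 100], [0, 0, 0, 0, 0, 0, 100], [0, 0, 0, 0, 0, 0, 150], [0, 0, 0, 0, 0, 0, 180], [0, 0, 0, 0, 0, 0, 200], [0, 0, 0, 0, 0, 0, 210], [0, 0, 0, 0, 0, 0, 220], [0, 0, 0, 0, 0, 0, 255], [0, 0, 0, 0, 0, 0, 255], [0, 0, 0, 0, 0, 0, 255]],
], force=40)

```text
clock: 33.55
tcp_pos: [0.6891, -0.0073, 0.0504]
orientation: [0.002, 0.061, 0.998, 0.001]
wrist_force: [-1.0, 0.2, 5.2]
finger_gap: 0.0126
grip_force: 39.4
```

jog_arm([
  [[0, 0.004, 0, 0, 0, 0, 255], [0, 0.004, 0, 0, 0, 0, 255], [0, 0.004, 0, 0, 0, 0, 255], [0, 0.003, 0, 0, 0, 0, 255], [0, 0, 0, 0, 0, 0, 255], [0, 0, 0, 0, 0, 0, 255]],
], force=60)

```text
clock: 34.15
tcp_pos: [0.6891, -0.0072, 0.0505]
orientation: [0.001, 0.062, 0.998, -0.002]
wrist_force: [-2.8, -9.8, 6.9]
finger_gap: 0.0123
grip_force: 60.2
```

jog_arm([
  [[0, 0.002, 0, 0, 0, 0, 255], [0, 0.001, 0, 0, 0, 0, 255], [0, 0, 0, 0, 0, 0, 255], [0, 0, 0, 0, 0, 0, 255]],
])

```text
clock: 34.55
tcp_pos: [0.6891, -0.0068, 0.0505]
orientation: [0.001, 0.062, 0.998, -0.002]
wrist_force: [-2.5, -9.5, 6.8]
finger_gap: 0.0117
grip_force: 60.2
```

Moved +0.5 mm. Now I relieve the push, release the stud and retreat.

jog_arm([
  [[0, -0.005, 0, 0, 0, 0, 255], [0, -0.005, 0, 0, 0, 0, 255], [0, -0.004, 0, 0, 0, 0, 255], [0, 0, 0, 0, 0, 0, 255], [0, 0, 0, 0, 0, 0, 210], [0, 0, 0, 0, 0, 0, 190], [0, 0, 0, 0, 0, 0, 150], [0, 0, 0, 0, 0, 0, 100], [0, 0, 0, 0, 0, 0, 100], [0, 0, -0.08, 0, 0, 0, 100], [0, 0, -0.15, 0, 0, 0, 100], [0, 0, -0.15, 0, 0, 0, 100], [0, 0, -0.15, 0, 0, 0, 100], [0, -0.15, -0.05, 0, 0, 0, 100], [0, -0.15, 0, 0, 0, 0, 100], [0, -0.15, 0, 0, 0, 0, 100], [0, -0.15, 0, 0, 0, 0, 100], [0, -0.15, 0, 0, 0, 0, 100], [0, -0.15, 0, 0, 0, 0, 100], [0, -0.15, 0, 0, 0, 0, 100]],
])

```text
clock: 36.55
tcp_pos: [0.6558, -0.2687, 0.1932]
orientation: [0.0, 0.061, 0.998, 0.001]
wrist_force: [0.1, -0.2, -0.6]
finger_gap: 0.0523
grip_force: 0.0
```

jog_arm([
  [[0, 0, 0, 0, 0, 0, 100], [0, 0, 0, 0, 0, 0, 100], [0, 0, 0, 0, 0, 0, 100]],
])

```text
clock: 36.85
tcp_pos: [0.6562, -0.2664, 0.1931]
orientation: [-0.0, 0.061, 0.998, 0.001]
wrist_force: [-0.2, 0.2, -0.3]
finger_gap: 0.0521
grip_force: 0.0
```

```bash
python3 fin.py
```

```text
{'clock': np.float64(36.85), 'joint_pos': array([-0.4996,  0.5976,  0.3947,  1.3689,  0.0019, -0.3784]), 'tcp_pos': array([ 0.6562, -0.2664,  0.1931]), 'orientation': array([-0.    ,  0.0605,  0.9982,  0.001 ]), 'wrist_force': array([-0.2281,  0.1817, -0.3161]), 'finger_gap': np.float64(0.0521), 'grip_force': np.float64(0.0)}
['scene'] [ 0.508   0.0152 -0.1205 -0.0007] off {'scene': array([-0.  ,  0.01])} rms 0.009 {'scene': 146}
['scene'] [ 0.508   0.0152 -0.1201 -0.0008] off {'scene': array([-0.  ,  0.01])} rms 0.006 {'scene': 146}
['scene'] [ 0.508   0.0151 -0.1203 -0.0007] off {'scene': array([-0.  ,  0.01])} rms 0.008 {'scene': 146}
['top'] [ 0.5085  0.0176 -0.1213 -0.0007] off {'top': array([-0.,  0.])} rms 0.244 {'top': 107}
D1 0.25549302119334694 D2 0.25440985118868115
pred [[239.1999969482422, 224.10000610351562], [228.39999389648438, 225.5], [225.0, 202.1999969482422], [224.5, 195.3000030517578], [235.3000030517578, 193.89999389648438], [239.10000610351562, 217.60000610351562]]
block bbox [225 195  14  26 273] dark at [231 206]
screwdriver 0.64 [0.5508 0.3186 0.    ]
stud 0.6 [ 0.6889 -0.0135  0.046 ]
tip_slide 0.49 [0.6889 0.0909 0.023 ]
tip_fixed 0.74 [ 0.5024 -0.0879  0.023 ]
```

```bash
python3 -c "from workcell import ticket; print(ticket.hand_in())"
```

```text
the job is handed in; nothing more can be done
None
```

I set the rule across both diagonals in order and shifted the far rail by its stud until the fitted frame edges put the diagonals about 1 mm apart; I compared lengths from that camera fit, not the rule's own scale. I then left the rule seated across near right–far left, let go of everything, and handed the job in at about 37 s.

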